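Drive a stuck slot nut out of a violin jig's T-slot

ROBOT

A 6-joint arm with a two-finger parallel gripper is mounted at the origin on the work surface. World frame = base frame: x ahead of the robot, y to its left, z up, the work surface at z = 0. Lengths are in mm, angles in rad, forces in N, time in s.
With the tool pointing down it reaches from about 400 to 925 mm from the base axis. Payload 12.5 kg.
Tool frame: the origin (TCP) lies at the very end of the fingers, on their centre line; the grasp point (between the pads) lies 19 mm behind it (env.grip_point_offset is the distance from the TCP to the grasp point, in mm); z points along the fingers, y is the direction in which the jaws open and shut (so a half turn about z gives the same grasp; the last joint's range is limited). The gripper opens to 95 mm and grips with 3 to 60 N. Pads are 20 mm wide; open, the fingers measure 119 mm over their backs; the gripper's body (75 mm by 180 mm) begins 59 mm behind the grasp point.
Start: joints at [-1.266, 0.491, 1.559, -0, 1.092, -0.106], TCP at [249.613, -573.01, 214.661] pointing down, gripper open.
Joint ranges: [-3.1, 3.1], [-0.84, 2.19], [0.05, 2.79], [-1.13, 4.28], [0.06, 2.93], [-2.69, 2.69]. Speed limits (rad/s): [2.22, 2.22, 2.79, 3.14, 3.14, 3.14].

INTERFACE

Orientations are given as [roll, pitch, yaw] about the fixed x, y, z axes, in that order (R = Rz(yaw) Ry(pitch) Rx(roll)).
In Python, from cell import env gives the robot as it stands.
- The arm moves only by the tool drive_tool, never from a script. Its argument "commands" is a list of rows, each an object of numbers: "dx", "dy", "dz": the shift along the world's x, y, z in mm; "yaw": the turn about the world's z in degrees. In form: [{"dx": .., "dy": .., "dz": .., "yaw": ..}, ...]. A call has 1 to 5 rows; each row shifts and turns the commanded pose from where the row before left it; what a row does not reach is not made up. A row lasts 1/12 s, in which the tool goes at most 41.7 mm and 7.16 degrees, less where a joint would pass 70% of its speed; a pose out of reach is approached as far as the arm can. A call with a gripper value outside its range is refused whole. "grip" is the opening, from 0 (shut) to 1 (fully open), set as the call begins (left out, the last holds). The fingers move at their own pace and stop on an object; the grip force is fixed at half the most. Time passes only in rows, so rows that do not move let the fingers close. It gives the time, the measured TCP pose, the force and the opening at its end, in the units of the state.
- env.state(): the state, without advancing time (a new reading comes with each control period).
- env.read_camera(name): name is "side" or "top" or "wrist"; returns the picture (400x640x3 uint8, red, green, blue); there is no depth.
- env.calibration(name): a dict with "intrinsics" (3x3 intrinsics, pixels), "rvec" (rotation vector, rad) and "tvec" (3), from world to camera coordinates, as OpenCV has them. Camera axes: x right, y down, z forward; pixel columns grow to the right and rows downward; lengths in mm; the calibration is good to about 2 mm. A picture is of the moment at which its call begins: read the wrist's pose just before it. calibration takes no time and is no camera call; for the wrist camera it gives the pose at the moment of the call.
- env.job_done(): hands the job in, once; it reports no verdict.
Trained networks look in the newest picture that a camera, given by its name, has taken for a name from the list of things; names that differ only in an ending like _2 or _b are one class to them, and where a whole thing is asked for, a point or a joint stands for the part that bears it (a point fixed in the world has none). Each returns a list of dicts, best first, with "conf" (0 to 1); they miss things now and then, are a little off and sometimes report something else, mostly with a low value. They report only what shows in the picture. A call takes as long as a camera call. They do not tell look-alikes from the thing itself.
- env.trace(query, camera): "pixels" (400x640 bool, what is visible of it) and "pixel" ([column, row] in pixels, amid what is visible of it).
- env.place_of(query, camera): "pixel" ([column, row] in pixels: a listed point, or the origin of a listed thing).
The state is a dict: "t": time; "joints": joint angles; "qvel": joint speeds; "tau": joint torques, N m; "eef_pos": TCP position; "tcp_rot": TCP orientation; "ft_force": force on the tool from outside, world axes, zero at the start; "moment": the same for the moment, N m; "opening": opening from 0.0 (shut) to 1.0 (fully open).
Only numpy, scipy, OpenCV 4.12 (cv2) and the standard library are available. Lean on these libraries where they do the work, as an engineer would, in place of code of your own. Each camera call takes 0.05 s, during which the arm holds its last target.

TASK

Half a brass slot nut is wedged in the T-slot of the fixture bed. Take the scraper by its red handle from its wooden rest, set its keel down into the slot behind the nut and push it along, under the green bridge, until the nut drops into the blue tray; feel your way gently (never bear on the bed with more than 30 newtons) and never touch the nut with the gripper. Leave the scraper standing in the slot, let go of it, and leave everything else on the bench where it is.

Things in the scene. Friction and masses are not known exactly. Their poses are not given: they have to be found in the camera images.
- bed: Fixed aluminium T-slot bed; frame: origin on the table top on the slot's centre line, x along the slot to its open end, z up. In mm there: bed x -135 to 125, 60 wide, top at z 36. Slot mouth 11 wide through lips z 30 to 36, cavity below 24 wide, floor z 14; open at x 125, closed at the other end by a black plug x -135 to -127. Its bridge and tray have points of their own.
- bridge_gate (a point): Green bridge fixed over the bed; point on the bed's top in mid-gate (bed frame x 90, y 0, z 36 mm). Bridge: bed x 75 to 105, y -50 to 50, top z 175, black knob to z 212. Gate clear for y -36 to 36 up to z 60. Two fork arms at its top reach back to x 35 (y 22 to 36 each side, z 160 to 174): a vertical gripper cannot follow the scraper home, one tilted back 40 degrees can.
- tray_floor (a point): Centre of the floor of the blue catch tray fixed at the bed's open end (bed frame x 170, y 0, z 4 mm). Inside: x 126 to 213, 96 wide, rim at z 28.
- nut_center (a point): Centre of the stuck brass half slot nut: 18 (along the slot) x 20 (across) x 12 mm high, 35 g, on the slot's floor, wider than the mouth so it cannot be lifted out. Its centre starts at x 0 to 50 mm in the bed's frame. A spring ball in its side wedges it: driving it takes roughly 3 to 10 N, until it comes out of the open end and drops into the tray.
- scraper_grip (a point): Grip point on the axis of the scraper's red handle, 42 mm up it. Axes: x forward (the way it pushes), y sideways, z up. The handle leans back 40 degrees from vertical (upper end towards -x), is 70 mm long, 16 mm thick across y (flat faces: grip here), 18 mm the other way. This point is 27 mm behind and 40 mm above scraper_foot. The scraper weighs about 0.25 kg.
- scraper_foot (a point): Scraper's origin: underside of its steel foot plate, under the handle's lower end; axes as scraper_grip. Plate x -20 to 40 mm, 30 wide, 8 thick. Under it the keel: x -18 to 68, 8 wide to 13 down, then 6 wide to its edge 19 down. Seated, the plate lies on the bed's top (this point at bed z 36 mm), keel in the slot with 1.5 mm play each side.
- keel_nose (a point): Front end of the keel, half-way down (scraper x 68, z -10 mm); it pushes the nut. To get the nut right out it must come 8 to 12 mm past the bed's open end (scraper_foot then at bed x 65 to 69 mm); the handle just stays behind the bridge there.
- rest: Fixed wooden rest that carries the scraper at the start: two blocks 30 mm wide with a 14 mm groove between them along its x axis; x -30 to 50, 100 wide at most, top at z 26 mm, origin on the table top. The scraper stands on it with its keel in the groove, axes parallel; lift it straight up 20 mm or more to come clear.
- violin: A varnished violin lying on its back, 0.2 m wide and about 0.57 m long; origin under its body. Loose; to be left where it is.
- varnish: Amber jar, 52 mm across, 75 mm tall; origin under it. Loose; to be left where it is.
- spool_a: Wooden spool clamp standing on end, 32 mm across, 64 mm tall; origin under it. Loose; to be left where it is.
- spool_b: Another spool clamp, same size. Loose; to be left where it is.
- plane: Small brass violin maker's plane, 70 x 26 mm, about 42 mm tall; origin under it. Loose; to be left where it is.
- offcut: Spruce offcut lying flat, 70 x 24 x 9 mm; origin under it. Loose; to be left where it is.
- blank: Maple bridge blank lying flat, 50 x 42 x 8 mm; origin under it. Loose; to be left where it is.
- driver: Yellow-handled screwdriver lying flat, 190 mm long. Loose; to be left where it is.
- scraper: The scraper as a whole; its frame coincides with scraper_foot.
- nut: The brass nut as a whole; origin under its centre, 6 mm below nut_center.
Mind the look-alikes: they are no part of the job. Of the things like the scraper, leave any that is orange or purple; of the rest the larger one is meant.

How it is judged (in metres and radians):
On the way, in this order (a step that is already met when the one before it is completed fails the run):
1. the scraper stands seated in the slot, its keel down and its nose behind the nut (z of scraper_foot in the frame of bed between 0.032 and 0.0395 m and y of scraper_foot in the frame of bed between -0.004 and 0.004 m and angle between the x axis of scraper_foot and the x axis of bed, either way round below 0.07 rad and angle between scraper_foot's own z axis and vertical below 0.08 rad and x of nut_center in the frame of scraper_foot above 0.068 m), for 0.1 s.
2. the scraper, seated in the slot, is driving the nut under the bridge (nut centre past x = 80 mm in the bed's frame, still in the slot, scraper bearing on it) (z of scraper_foot in the frame of bed between 0.032 and 0.0395 m and y of scraper_foot in the frame of bed between -0.004 and 0.004 m and angle between the x axis of scraper_foot and the x axis of bed, either way round below 0.07 rad and angle between scraper_foot's own z axis and vertical below 0.08 rad and x of nut_center in the frame of bed between 0.08 and 0.13 m and z of nut_center in the frame of bed above 0.015 m and contact force between scraper and nut above 0.5 N), for 0.04 s.
At the end, for the whole second after the job is handed in: The nut lies at rest in the blue tray (its centre inside the tray's walls and lower than 18.5 mm above the table). The scraper stands released and still in the slot: foot within 3.5 mm of the bed's top, within 4 mm of the slot's centre line, in line within 4 degrees and upright within 4.5 degrees (x of nut_center in the frame of bed between 0.128 and 0.214 m and y of nut_center in the frame of bed between -0.049 and 0.049 m and z of nut_center in the frame of bed below 0.0185 m and linear speed of each of nut, scraper below 0.02 m/s and z of scraper_foot in the frame of bed between 0.032 and 0.0395 m and y of scraper_foot in the frame of bed between -0.004 and 0.004 m and angle between the x axis of scraper_foot and the x axis of bed, either way round below 0.07 rad and angle between scraper_foot's own z axis and vertical below 0.08 rad); the robot touches nothing.
It fails at once if the gripper touches the nut (contact force between the fingers and nut above 0.3 N).
It fails at once if the scraper is forced against the bed (over 30 N) (contact force between scraper and bed above 30 N).
It fails at once if the arm or gripper rams the bed or its bridge (over 15 N) (contact force between the arm and bed above 15 N).
It fails at once if the fingers ram the bed or its bridge (over 15 N) (contact force between the fingers and bed above 15 N).
It fails at once if a bystander is moved more than 20 mm (distance of any of violin, varnish, spool_a, spool_b, plane, offcut, blank, driver from where it was at the start of the episode above 0.02 m).
It also fails if it takes over 64 s, if anything falls off the work surface, if the arm or the gripper's body presses on something with over 40 N, if the wrist force passes 120 N, or if a joint passes its speed limit or range.

## Working session

There is one attempt and no reset: what is moved stays moved. The work goes in short steps, Python scripts to look and compute and a tool call to move; the robot and the scene stay as the last step left them, time stands still between calls to the robot, and variables do not carry over. Pictures are saved under pics/ and viewed, and the job is handed in when it is done.

Besides the shell and the picture viewer there is one more tool, called after "Call:" in YAML: its name, and indented under it one key for each argument. drive_tool: Moves the arm, as the interface text tells. Its arguments: {"type":"object","properties":{"commands":{"type":"array"},"grip":{"type":"number"}},"required":["commands"]}

```bash
ls; mkdir -p pics; python3 - <<'E'
from cell import env
import cv2
print(env.state())
for n in ("side","top","wrist"):
    im=env.read_camera(n); cv2.imwrite(f"pics/a_{n}.png",im[:,:,::-1])
    c=env.calibration(n); print(n,c)
    for q in ("scraper_grip","scraper_foot","keel_nose","nut_center","bridge_gate","tray_floor","bed","rest"):
        r=env.place_of(q,n); print(q,[(x['pixel'],round(x['conf'],2)) for x in r][:4])
E
```

```text
pics
{'t': 0.0, 'joints': array([-1.26559765e+00,  4.91535840e-01,  1.55949398e+00,  8.18358702e-06,
        1.09170347e+00, -1.05617100e-01]), 'qvel': array([-1.36641036e-04, -1.19408742e-03, -6.43382754e-04, -2.61272136e-05,
       -7.28996374e-04, -3.88836548e-04]), 'tau': array([ 2.32571729e-04, -6.12649155e+01, -2.58181661e+01,  6.91829086e-02,
        4.82070073e-02, -9.98970881e-05]), 'eef_pos': array([ 249.53042586, -572.73509005,  214.06115401]), 'tcp_rot': array([-3.14045914e+00, -1.27464439e-04,  4.10811923e-01]), 'ft_force': array([-0.27505678, -0.39720531, -0.82845437]), 'moment': array([-0.03828545,  0.00909253, -0.01536795]), 'opening': 0.9989061577644625}
side {'intrinsics': array([[501.90178643,   0.        , 311.64317356],
       [  0.        , 501.90178643, 197.01965408],
       [  0.        ,   0.        ,   1.        ]]), 'rvec': array([ 2.17818448,  1.04916226, -0.43997467]), 'tvec': array([-382.32689416, -222.11731113, 1892.70585967])}
scraper_grip [([206.9, 250.1], 0.63), ([205.3, 208.5], 0.63), ([192.9, 305.3], 0.6)]
scraper_foot [([214.9, 257.5], 0.9), ([196
[... 988 characters left out ...]
.6, 248.4], 0.69), ([411.8, 212.4], 0.66), ([401.0, 262.2], 0.6)]
nut_center []
bridge_gate [([297.2, 181.8], 0.92)]
tray_floor [([274.9, 181.7], 0.82), ([443.1, 154.5], 0.66), ([171.0, 236.6], 0.59)]
bed [([324.6, 189.5], 0.96)]
rest [([415.3, 211.1], 0.73), ([439.2, 208.5], 0.6)]
wrist {'intrinsics': array([[328.03974689,   0.        , 321.08681594],
       [  0.        , 328.03974689, 195.7482112 ],
       [  0.        ,   0.        ,   1.        ]]), 'rvec': array([-2.41514528,  1.57925487,  0.23282342]), 'tvec': array([-625.53458139,  -33.86853081,  392.07689265])}
scraper_grip []
scraper_foot []
keel_nose [([209.6, 54.6], 0.26)]
nut_center []
bridge_gate []
tray_floor []
bed []
rest []
```

View pics/a_top.png

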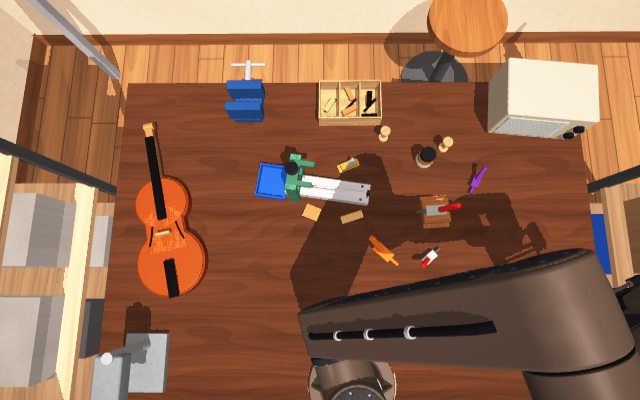

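View pics/a_side.png

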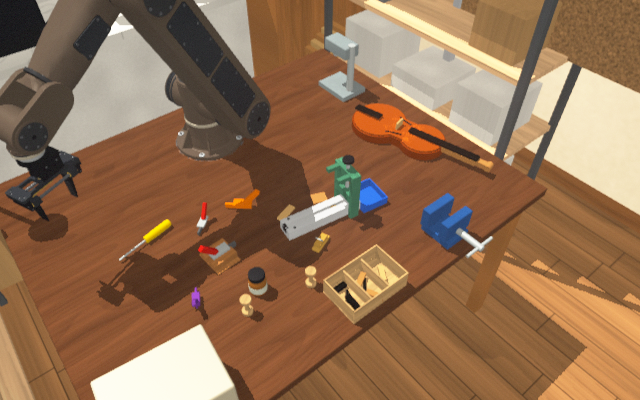

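View pics/a_wrist.png

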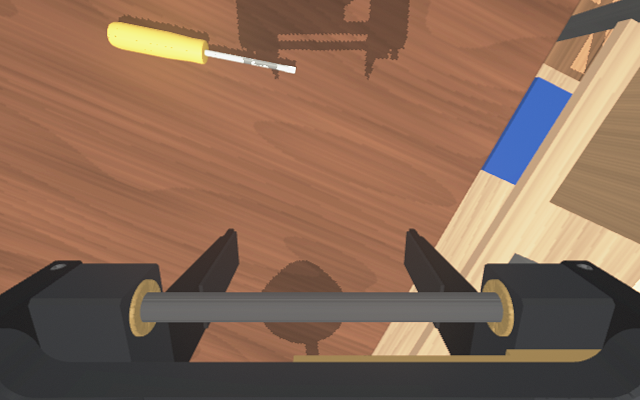

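```bash
python3 - <<'E'
import cv2,numpy as np
a=cv2.imread('pics/a_top.png')[140:300,345:515]; b=cv2.imread('pics/a_side.png')[170:340,120:280]
a=cv2.resize(a,(400,376),interpolation=2)
a=cv2.resize(cv2.imread('pics/a_top.png')[140:300,345:505],(400,400),interpolation=2)
b=cv2.resize(cv2.imread('pics/a_side.png')[180:340,120:280],(400,400),interpolation=2)
cv2.imwrite('pics/b.png',np.hstack([a,b]))
E
```

```text
(no output)
```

View pics/b.png

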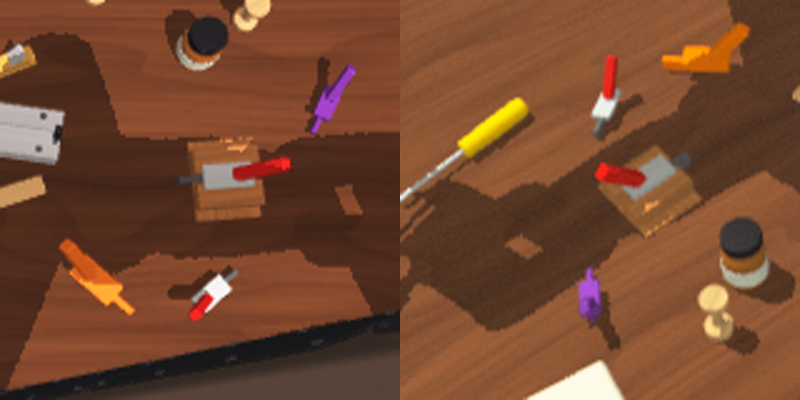

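The scraper candidates in the top picture are:
- red/grey at (436,209), on the wooden rest
- small red/white at (430,257)
- orange at (383,250)
- purple at (478,178)

Orange and purple are excluded. Of the two red ones, the one on the rest is larger and lies on the described rest, and the crop confirms it. Next I'll work out rough poses from known heights.

```bash
cat > h.py <<'E'
import numpy as np,cv2
from cell import env
def K(c): return np.array(c['intrinsics']),cv2.Rodrigues(np.array(c['rvec']))[0],np.array(c['tvec']).ravel()
def back(c,px,z):
    k,R,t=K(c); px=np.atleast_2d(np.array(px,float))
    d=np.c_[px,np.ones(len(px))]@np.linalg.inv(k).T@R
    o=-R.T@t
    return o+d*((z-o[2])/d[:,2])[:,None]
def proj(c,P):
    k,R,t=K(c); p=np.atleast_2d(P)@R.T+t; p=p@k.T; return p[:,:2]/p[:,2:]
E
python3 - <<'E'
from h import *
c=env.calibration('top'); s=env.calibration('side')
f=lambda n,c,p,z: print(n,back(c,p,z)[0].round(1))
f('foot top',c,(435.9,208.8),26); f('foot side',s,(214.9,257.5),26)
f('grip',c,(451.3,202.4),66)
f('nose',c,(411.8,212.4),16)
f('gate',c,(297.2,181.8),36);f('gate side',s,(346.5,198.5),36)
f('bed',c,(324.6,189.5),0);f('bed s',s,(322.6,217.6),0)
f('tray',c,(274.9,181.7),4);f('tray s',s,(367.7,198),4)
f('rest',c,(439.2,208.5),0)
E
python3 - <<'E'
import cv2
a=cv2.imread('pics/a_top.png')
cv2.imwrite('pics/c.png',cv2.resize(a[140:235,250:400],(800,507),interpolation=2))
E
```

```text
foot top [ 510.9 -261.7   26. ]
foot side [ 518.6 -282.4   26. ]
grip [ 523.1 -297.2   66. ]
nose [ 501.3 -189.8   16. ]
gate [593.6 164.7  36. ]
gate side [586.5 167.6  36. ]
bed [577.4  80.3   0. ]
bed s [577.2  76.2   0. ]
tray [602.  238.9   4. ]
tray s [606.3 244.7   4. ]
rest [ 516.5 -279.3    0. ]
```

View pics/c.png

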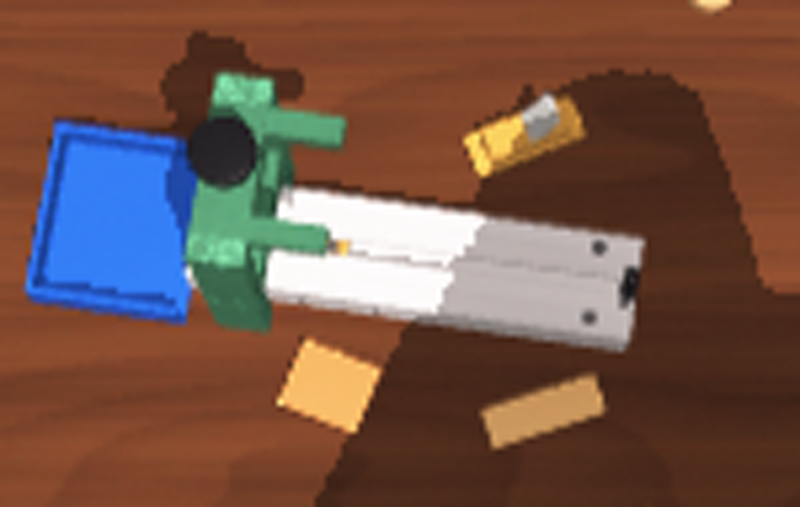

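```bash
python3 - <<'E'
from h import *
k,R,t=K(env.calibration('wrist')); st=env.state()
o=-R.T@t; psi=st['tcp_rot'][2]; 
T=cv2.Rodrigues(np.array([0,0,psi]))[0]@np.diag([1,-1,-1.])
print('cam in tool',T.T@(o-st['eef_pos']),'\naxes in tool',(T.T@R.T).round(3))
E
```

```text
cam in tool [ 8.25005262e+01 -2.67878358e-02 -1.70986563e+02] 
axes in tool [[ 0.002 -0.957 -0.29 ]
 [ 1.     0.002  0.002]
 [-0.001 -0.29   0.957]]
```

Call:
drive_tool:
  commands:
    - {"dx": 26, "dy": 26, "dz": 0, "yaw": 7}
    - {"dx": 26, "dy": 26, "dz": 2, "yaw": 7}
    - {"dx": 26, "dy": 26, "dz": 2, "yaw": 7}
    - {"dx": 26, "dy": 26, "dz": 2, "yaw": 7}
    - {"dx": 26, "dy": 26, "dz": 2, "yaw": 7}

```text
t: 1.77
eef_pos: [380.5, -441.7, 222.8]
tcp_rot: [3.141, 0.0, 1.027]
ft_force: [0.9, -0.3, -0.8]
opening: 1.0
```

Call:
drive_tool:
  commands:
    - {"dx": 26, "dy": 26, "dz": 2, "yaw": 7}
    - {"dx": 26, "dy": 26, "dz": 2, "yaw": 7}
    - {"dx": 26, "dy": 26, "dz": 2, "yaw": 7}
    - {"dx": 26, "dy": 26, "dz": 2, "yaw": 7}
    - {"dx": 26, "dy": 26, "dz": 2, "yaw": 7}

```text
t: 2.18
eef_pos: [510.7, -311.5, 232.9]
tcp_rot: [3.141, 0.0, 1.639]
ft_force: [0.3, -1.2, 1.3]
opening: 1.001
```

```bash
python3 - <<'E'
from h import *
st=env.state(); c=env.calibration('wrist'); im=env.read_camera('wrist'); cv2.imwrite('pics/d.png',im[:,:,::-1])
print(st['eef_pos'],st['tcp_rot'])
for q,z in (("scraper_grip",66),("scraper_foot",26),("keel_nose",16),("rest",0)):
    for r in env.place_of(q,'wrist')[:3]: print(q,r['pixel'],round(r['conf'],2),back(c,r['pixel'],z)[0].round(1))
E
```

```text
[ 510.70785247 -311.51907924  232.92851466] [3.14127955e+00 1.92190418e-04 1.63852089e+00]
scraper_grip [322.1, 163.0] 0.92 [ 511.3 -296.1   66. ]
scraper_grip [167.5, 70.9] 0.69 [ 356.2 -216.6   66. ]
scraper_grip [410.3, 256.0] 0.69 [ 619.3 -396.5   66. ]
scraper_foot [393.3, 238.6] 0.96 [ 607.9 -393.8   26. ]
scraper_foot [319.6, 131.7] 0.95 [ 506.6 -268.2   26. ]
scraper_foot [191.1, 89.4] 0.91 [ 363.1 -232.4   26. ]
keel_nose [223.6, 123.2] 0.9 [ 395.1 -267.3   16. ]
keel_nose [360.7, 216.2] 0.7 [ 565.5 -370.5   16. ]
keel_nose [322.1, 71.0] 0.58 [ 504.9 -202.9   16. ]
rest [319.8, 131.3] 0.77 [ 506.9 -270.4    0. ]
```

View pics/d.png

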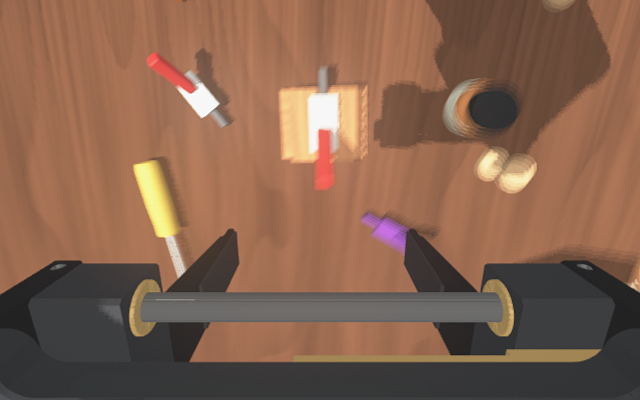

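The scraper stands at about (322,130), in the middle of the picture and nearly aligned with it. The varnish jar is to its right and the small red look-alike to its left. I'll take a sharper, closer view to get the yaw.

Call:
drive_tool:
  commands:
    - {"dx": -2, "dy": -10, "dz": -30}
    - {"dx": -2, "dy": -10, "dz": -30}
    - {"dz": -20}
    - {"dz": 0}

```text
invalid input
```

```bash
python3 - <<'E'
from h import *
st=env.state(); c=env.calibration('wrist'); im=env.read_camera('wrist'); cv2.imwrite('pics/e.png',im[:,:,::-1])
print(st['eef_pos'],st['tcp_rot'])
for q,z in (("scraper_grip",66),("scraper_foot",26),("keel_nose",16),("rest",0)):
    for r in env.place_of(q,'wrist')[:2]: print(q,r['pixel'],round(r['conf'],2),back(c,r['pixel'],z)[0].round(1))
cv2.imwrite('pics/e2.png',cv2.resize(im[0:200,220:420,::-1],(600,600),interpolation=2))
E
```

```text
[ 509.43279961 -313.06097639  232.58424508] [-3.14141008e+00  8.65328462e-05  1.63189474e+00]
scraper_grip [323.9, 163.5] 0.91 [ 512. -298.   66.]
scraper_grip [167.4, 70.6] 0.88 [ 355.5 -216.8   66. ]
scraper_foot [191.8, 90.7] 0.92 [ 363.  -234.3   26. ]
scraper_foot [321.3, 129.9] 0.6 [ 507.4 -267.6   26. ]
keel_nose [222.0, 125.3] 0.86 [ 392.2 -270.5   16. ]
keel_nose [361.5, 217.9] 0.8 [ 564.9 -374.4   16. ]
rest [323.0, 131.4] 0.9 [ 509.7 -271.8    0. ]
```

View pics/e2.png

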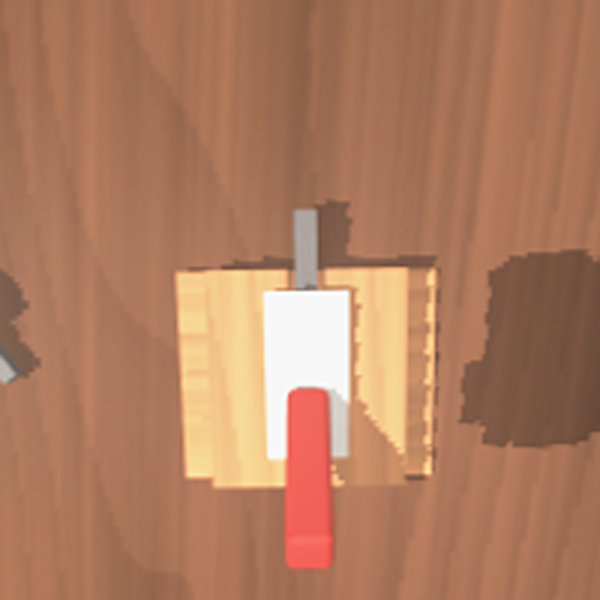

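The plate corners in the crop are (265,292), (350,290), (347,458) and (268,458), and the picture is sharp. I'll back-project them at z = 34.

```bash
python3 - <<'E'
from h import *
c=env.calibration('wrist')
p=lambda L:[(220+x/3,y/3) for x,y in L]
P=back(c,p([(265,292),(350,290),(347,458),(268,458)]),34)
print(P.round(1))
fl,fr,rr,rl=P
for v in (fl-rl,fr-rr,fl-fr): print(np.degrees(np.arctan2(v[1],v[0])).round(1),np.linalg.norm(v).round(1))
# keel nose top edge corners at z=26
N=back(c,p([(294,210),(319,210),(318,288),(295,288)]),26);print(N.round(1))
n=(N[0]+N[1])/2-(N[2]+N[3])/2; print(np.degrees(np.arctan2(n[1],n[0])))
m=(fl+fr+rr+rl)/4; a=(fl+fr-rl-rr)/2; a/=np.linalg.norm(a); print('yaw',np.degrees(np.arctan2(a[1],a[0])),'foot',m-10*a)
T=back(c,p([(289,538),(331,538)]),86.4+0);print('handle top',T.round(1), back(c,p([(286,567),(331,567)]),82))
E
```

```text
[[ 490.8 -233.9   34. ]
 [ 521.3 -231.3   34. ]
 [ 524.7 -291.9   34. ]
 [ 495.  -293.8   34. ]]
94.0 60.0
93.3 60.7
-175.2 30.6
[[ 499.5 -205.1   26. ]
 [ 508.5 -204.6   26. ]
 [ 509.9 -231.3   26. ]
 [ 501.4 -231.9   26. ]]
93.58978154126162
yaw 93.6108322776111 foot [ 508.58229346 -272.7093676    34.        ]
handle top [[ 504.6 -311.2   86.4]
 [ 518.5 -310.3   86.4]] [[ 504.16405266 -322.47164842   82.        ]
 [ 519.41406862 -321.53349591   82.        ]]
```

Call:
drive_tool:
  commands:
    - {"dx": 2, "dy": -12, "dz": -35, "yaw": 0}
    - {"dx": 0, "dy": -12, "dz": -35, "yaw": 0}
    - {"dx": 0, "dy": 0, "dz": -10, "yaw": 0}
    - {"dx": 0, "dy": 0, "dz": 0, "yaw": 0}

```text
t: 3.02
eef_pos: [510.2, -336.8, 150.1]
tcp_rot: [-3.138, -0.004, 1.631]
ft_force: [0.1, -0.0, -0.2]
opening: 0.999
```

```bash
python3 - <<'E'
from h import *
st=env.state(); c=env.calibration('wrist'); im=env.read_camera('wrist'); cv2.imwrite('pics/f.png',im[:,:,::-1])
print(st['eef_pos'],st['tcp_rot'])
for q,z in (("scraper_grip",66),("scraper_foot",26),("keel_nose",16),("rest",0)):
    for r in env.place_of(q,'wrist')[:2]: print(q,r['pixel'],round(r['conf'],2),back(c,r['pixel'],z)[0].round(1))
cv2.imwrite('pics/f2.png',cv2.resize(im[0:240,200:440,::-1],(600,600),interpolation=2))
E
```

```text
[ 510.20725557 -336.84455408  150.14601536] [-3.13786206 -0.00366066  1.63059992]
scraper_grip [321.9, 154.8] 0.75 [ 508.6 -298.3   66. ]
scraper_grip [119.2, 28.5] 0.59 [ 360.1 -217.6   66. ]
scraper_foot [153.0, 60.1] 0.92 [ 362.8 -234.2   26. ]
scraper_foot [324.8, 116.7] 0.8 [ 509.4 -271.3   26. ]
keel_nose [322.1, 33.9] 0.68 [ 502.8 -203.9   16. ]
keel_nose [372.9, 221.8] 0.64 [ 564.  -370.6   16. ]
```

View pics/f2.png

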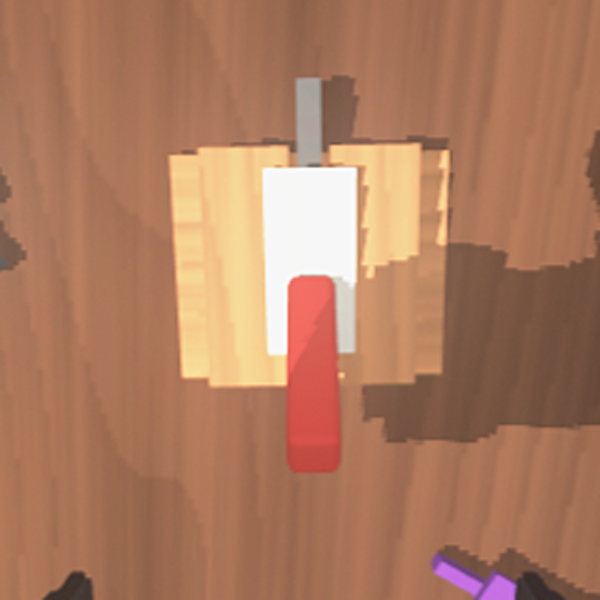

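Call:
drive_tool:
  commands:
    - {"dx": 0, "dy": 20, "dz": -20, "yaw": 0.2}
    - {"dx": 0.4, "dy": 14.8, "dz": -30, "yaw": 0}
    - {"dx": 0, "dy": 0, "dz": -30, "yaw": 0}
    - {"dx": 0, "dy": 0, "dz": -20, "yaw": 0}
    - {"dx": 0, "dy": 0, "dz": 0, "yaw": 0}

```text
t: 3.68
eef_pos: [511.2, -301.0, 50.5]
tcp_rot: [-3.139, -0.002, 1.637]
ft_force: [-0.5, 1.2, -0.2]
opening: 1.0
```

```bash
python3 - <<'E'
from h import *
print(env.state()['eef_pos'],env.state()['ft_force'])
im=env.read_camera('wrist'); cv2.imwrite('pics/g.png',im[:,:,::-1])
E
```

```text
[ 511.21020544 -300.96917009   50.46902575] [-0.48428319  1.17846672 -0.16280878]
```

View pics/g.png

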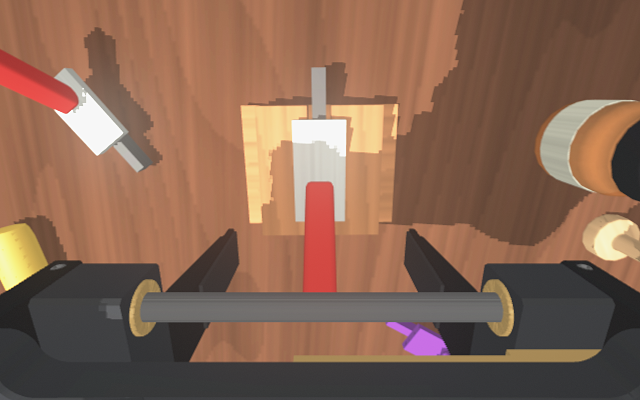

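The handle, at about (320,240), is centred between the fingers and the wrist is aligned. Closing the gripper.

Call:
drive_tool:
  commands:
    - {"dx": 0, "dy": 0, "dz": 0, "yaw": 0}
    - {"dx": 0, "dy": 0, "dz": 0, "yaw": 0}
    - {"dx": 0, "dy": 0, "dz": 0, "yaw": 0}
    - {"dx": 0, "dy": 0, "dz": 0, "yaw": 0}
    - {"dx": 0, "dy": 0, "dz": 0, "yaw": 0}
  grip: 0

```text
t: 4.15
eef_pos: [512.3, -302.5, 53.5]
tcp_rot: [3.14, 0.001, 1.636]
ft_force: [0.5, 0.7, -0.0]
opening: 0.706
```

Call:
drive_tool:
  commands:
    - {"dx": 0, "dy": 0, "dz": 0, "yaw": 0}
    - {"dx": 0, "dy": 0, "dz": 0, "yaw": 0}
    - {"dx": 0, "dy": 0, "dz": 0, "yaw": 0}

```text
t: 4.4
eef_pos: [512.0, -302.2, 52.7]
tcp_rot: [3.141, 0.0, 1.636]
ft_force: [0.4, 0.5, 0.2]
opening: 0.498
```

Call:
drive_tool:
  commands:
    - {"dx": 0, "dy": 0, "dz": 0, "yaw": 0}
    - {"dx": 0, "dy": 0, "dz": 0, "yaw": 0}
    - {"dx": 0, "dy": 0, "dz": 0, "yaw": 0}
    - {"dx": 0, "dy": 0, "dz": 0, "yaw": 0}
    - {"dx": 0, "dy": 0, "dz": 0, "yaw": 0}

```text
t: 4.82
eef_pos: [511.9, -302.2, 52.6]
tcp_rot: [-3.141, -0.0, 1.636]
ft_force: [0.3, -0.1, -0.4]
opening: 0.169
```

Call:
drive_tool:
  commands:
    - {"dx": 0, "dy": 0, "dz": 0, "yaw": 0}
    - {"dx": 0, "dy": 0, "dz": 0, "yaw": 0}

```text
t: 4.98
eef_pos: [511.9, -302.2, 52.6]
tcp_rot: [-3.141, -0.0, 1.636]
ft_force: [-0.6, -0.1, 0.1]
opening: 0.168
```

```bash
python3 - <<'E'
from h import *
for i in range(4):
    env.read_camera('wrist'); s=env.state(); print(s['t'],s['eef_pos'].round(2),s['tcp_rot'].round(4),s['ft_force'].round(2),s['opening'])
E
```

```text
5.0333 [ 511.93 -302.18   52.6 ] [-3.1414e+00 -1.0000e-04  1.6361e+00] [0.05 0.23 0.09] 0.16441536381863597
5.0833 [ 511.91 -302.16   52.61] [-3.1414e+00 -2.0000e-04  1.6360e+00] [-0.68 -0.17  0.43] 0.16777663054267478
5.1333 [ 511.96 -302.15   52.62] [-3.1415e+00 -1.0000e-04  1.6361e+00] [-1.01 -0.39 -0.02] 0.16815092068613463
5.1833 [ 511.93 -302.16   52.61] [-3.1415e+00 -1.0000e-04  1.6360e+00] [-0.21  0.02 -0.78] 0.15991381322849246
```

The handle is held: opening 0.168 matches 16 mm, and the TCP rests at z 52.6 with the foot at 26. Seated in the bed therefore means TCP z ≈ 62.6. Lifting now.

Call:
drive_tool:
  commands:
    - {"dx": 0, "dy": 0, "dz": 10, "yaw": 0}
    - {"dx": 0, "dy": 0, "dz": 20, "yaw": 0}
    - {"dx": 0, "dy": 0, "dz": 25, "yaw": 0}
    - {"dx": 0, "dy": 0, "dz": 25, "yaw": 0}
    - {"dx": 0, "dy": 0, "dz": 15, "yaw": 0}

```text
t: 5.6
eef_pos: [512.5, -302.5, 150.7]
tcp_rot: [3.139, 0.002, 1.636]
ft_force: [0.1, -0.4, -3.4]
opening: 0.171
```

Call:
drive_tool:
  commands:
    - {"dx": 5, "dy": 20, "dz": 0, "yaw": 0}
    - {"dx": 6, "dy": 35, "dz": 0, "yaw": -2}
    - {"dx": 6, "dy": 35, "dz": 0, "yaw": -3}
    - {"dx": 6, "dy": 35, "dz": 0, "yaw": -3}
    - {"dx": 6, "dy": 35, "dz": 0, "yaw": -3}

```text
t: 6.02
eef_pos: [540.9, -140.8, 148.3]
tcp_rot: [3.141, 0.0, 1.441]
ft_force: [1.1, 0.0, -2.3]
opening: 0.167
```

Call:
drive_tool:
  commands:
    - {"dx": 6, "dy": 35, "dz": 0, "yaw": -2}
    - {"dx": 6, "dy": 35, "dz": 0, "yaw": 0}
    - {"dx": 6, "dy": 25, "dz": 0, "yaw": 0}
    - {"dx": 3, "dy": 10, "dz": 0, "yaw": 0}
    - {"dx": 0, "dy": 0, "dz": 0, "yaw": 0}

```text
t: 6.43
eef_pos: [562.4, -35.2, 148.2]
tcp_rot: [3.141, -0.0, 1.412]
ft_force: [0.4, -0.6, -2.4]
opening: 0.168
```

```bash
python3 - <<'E'
from h import *
env.read_camera('wrist');env.read_camera('wrist')
st=env.state(); c=env.calibration('wrist'); im=env.read_camera('wrist'); cv2.imwrite('pics/h.png',im[:,:,::-1])
print(st['eef_pos'],st['tcp_rot'],st['opening'],st['ft_force'])
for q,z in (("bed",0),("nut_center",20),("bridge_gate",36)):
    for r in env.place_of(q,'wrist')[:2]: print(q,r['pixel'],round(r['conf'],2),back(c,r['pixel'],z)[0].round(1))
E
```

```text
[561.99880735 -37.51078433 147.89394882] [3.14135712e+00 2.61214561e-04 1.40989625e+00] 0.16318201208230204 [-0.35145165 -0.12252299 -3.36271789]
bed [317.3, 60.8] 0.77 [577.1  74.3   0. ]
```

View pics/h.png

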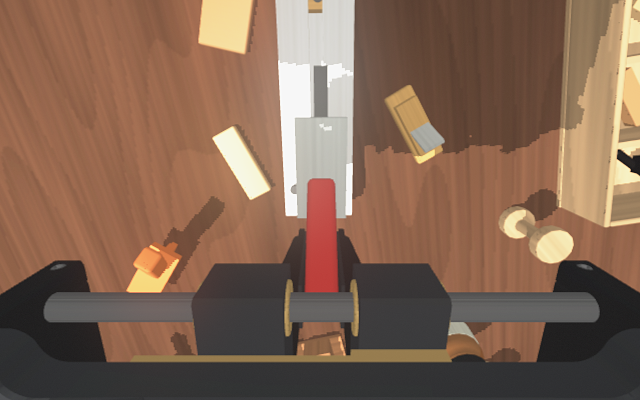

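```bash
python3 - <<'E'
import cv2
a=cv2.imread('pics/h.png'); cv2.imwrite('pics/h2.png',cv2.resize(a[0:120,260:370],(550,600),interpolation=2))
E
```

```text
(no output)
```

View pics/h2.png

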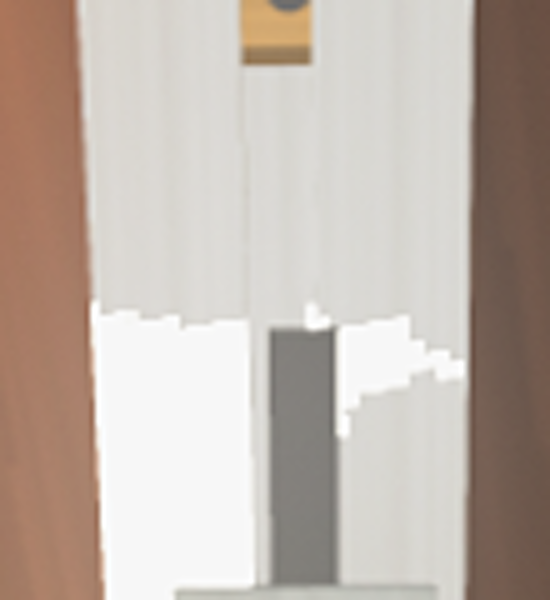

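```bash
python3 - <<'E'
from h import *
c=env.calibration('wrist')
p=lambda L:[(260+x/5-.4,y/5-.4) for x,y in L]
def ang(v): return np.degrees(np.arctan2(v[1],v[0])).round(2)
L=back(c,p([(79,0),(102,560)]),36);R=back(c,p([(474,0),(465,560)]),36)
print(L.round(1),R.round(1),ang(L[0]-L[1]),ang(R[0]-R[1]))
S=back(c,p([(241,66),(252,560)]),36); print('slotL',S.round(1),ang(S[0]-S[1]))
M=back(c,p([(241,60),(312,60)]),36); print('mouth',M.round(1),np.linalg.norm(M[0]-M[1]))
print('nut rear top z26',back(c,p([(276,47)]),26).round(1),'bot z14',back(c,p([(276,66)]),14).round(1))
st=env.state();fz=st['eef_pos'][2]-26.6
k=back(c,p([(268,328),(336,328),(338,580),(273,580)]),fz); print('keel',k.round(1),ang((k[0]+k[1]-k[2]-k[3])),fz)
pl=back(c,p([(176,590),(437,590)]),fz+8);print('plate',pl.round(1))
# bed rear corners
b=back(c,[(285,215),(352,215)],36);print('rear',b.round(1))
t=env.calibration('top')
q=lambda L:[(250+x/5.333-.4,140+y/5.333-.4) for x,y in L]
B=back(t,q([(645,238),(626,351)]),36);print('top rear corners',B.round(1))
E=back(t,q([(290,187),(268,300)]),36);print('top front',E.round(1),ang(E[0]-B[0]),ang(E[1]-B[1]))
print('knob/tray')
E
```

```text
[[552.5 117.8  36. ]
 [539.7  36.1  36. ]] [[612.  108.2  36. ]
 [599.6  26.3  36. ]] 81.1 81.41
slotL [[575.3 105.   36. ]
 [564.5  32.   36. ]] 81.51
mouth [[575.5 105.8  36. ]
 [586.3 104.1  36. ]] 10.924793169980152
nut rear top z26 [[581.3 109.   26. ]] bot z14 [[581.1 108.9  14. ]]
keel [[573.8  59.9 121.1]
 [581.3  58.7 121.1]
 [577.3  31.5 121.1]
 [569.8  32.7 121.1]] 81.56 121.10720997430494
plate [[559.   33.8 129.1]
 [588.1  29.1 129.1]]
rear [[526.2 -54.9  36. ]
 [586.8 -64.8  36. ]]
top rear corners [[585.9 -62.1  36. ]
 [519.3 -50.   36. ]]
top front [[616.5 144.   36. ]
 [549.1 155.8  36. ]] 81.56 81.78
knob/tray
```

Everything lines up: the nut's rear is at bed x ≈ 35, the bed yaw is ≈ 81.3°, the scraper yaw is ≈ 81.5°, and the lateral offset is ≈ 3.6 mm. I'll descend to just above the bed and look again.

Call:
drive_tool:
  commands:
    - {"dx": 0.2, "dy": 12, "dz": -15, "yaw": 0}
    - {"dx": 0, "dy": 13, "dz": -20, "yaw": 0}
    - {"dx": 0, "dy": 0, "dz": -15, "yaw": 0}
    - {"dx": 0, "dy": 0, "dz": -8, "yaw": 0}
    - {"dx": 0, "dy": 0, "dz": 0, "yaw": 0}

```text
t: 7.15
eef_pos: [561.5, -12.8, 88.2]
tcp_rot: [-3.139, 0.0, 1.408]
ft_force: [-0.1, 0.2, -2.2]
opening: 0.167
```

```bash
python3 - <<'E'
from h import *
for i in range(3): env.read_camera('wrist')
st=env.state(); c=env.calibration('wrist'); im=env.read_camera('wrist'); cv2.imwrite('pics/i.png',im[:,:,::-1])
print(st['t'],st['eef_pos'],st['tcp_rot'],st['opening'],st['ft_force'])
cv2.imwrite('pics/i2.png',cv2.resize(im[0:150,255:375,::-1],(480,600),interpolation=2))
E
```

```text
7.3 [562.66208067 -12.87998947  90.40347066] [3.14047228e+00 3.94435516e-05 1.40831626e+00] 0.16466153195342917 [-0.56753859  0.66571866 -0.917897  ]
```

View pics/i2.png

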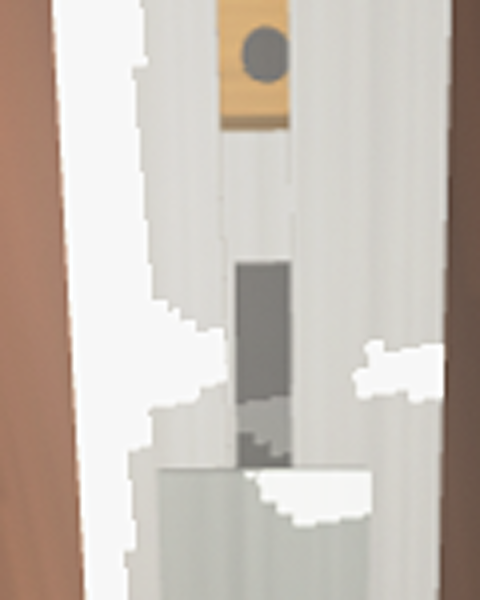

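```bash
python3 - <<'E'
from h import *
c=env.calibration('wrist')
p=lambda L:[(255+x/4-.4,y/4-.4) for x,y in L]
def ang(v): return np.degrees(np.arctan2(v[1],v[0])).round(2)
L=back(c,p([(54,0),(82,560)]),36);R=back(c,p([(450,0),(440,560)]),36)
print(L.round(1),R.round(1),ang(L[0]-L[1]),ang(R[0]-R[1]))
m=(L+R)/2; print('mid',m.round(1),ang(m[0]-m[1]))
sl=back(c,p([(219,130),(228,330)]),36);sr=back(c,p([(290,130),(294,250)]),36)
print('slot',sl.round(1),sr.round(1),ang(sl[0]-sl[1]),ang(sr[0]-sr[1]))
fz=env.state()['eef_pos'][2]-26.6
k=back(c,p([(235,262),(291,262),(293,464),(237,464)]),fz);print('keel',k.round(1),np.linalg.norm(k[0]-k[1]),ang(k[0]+k[1]-k[2]-k[3]))
pl=back(c,p([(158,468),(371,468)]),fz+8);print('plate',pl.round(1),np.linalg.norm(pl[0]-pl[1]))
print('nut rear',back(c,p([(254,117)]),26).round(1))
u=m[0]-m[1];u/=np.linalg.norm(u);v=np.array([-u[1],u[0],0])
# slot centre line from slot edges
for nm,q in (('noseoff',(k[0]+k[1])/2),('rearkeel',(k[2]+k[3])/2),('plate',(pl[0]+pl[1])/2),('slotL',sl[0]),('slotR',sr[0])): print(nm,((q-m[1])@v).round(2), ((q-np.array([576.5,74,0]))@u).round(1))
E
```

```text
[[553.6 129.   36. ]
 [540.9  45.4  36. ]] [[613.  119.4  36. ]
 [601.2  35.6  36. ]] 81.35 81.99
mid [[583.3 124.2  36. ]
 [571.   40.5  36. ]] 81.67
slot [[575.3 107.3  36. ]
 [571.7  78.   36. ]] [[586.2 105.6  36. ]
 [584.1  88.3  36. ]] 83.05 83.22
keel [[574.7  85.6  64. ]
 [582.5  84.4  64. ]
 [578.5  57.   64. ]
 [570.4  58.4  64. ]] 7.861852599318565 81.38
plate [[559.6  60.   72. ]
 [589.1  55.2  72. ]] 29.969012194494685
nut rear [[581.2 110.   26. ]]
noseoff -1.03 11.2
rearkeel -0.89 -16.4
plate -0.81 -16.5
slotL 5.48 32.8
slotR -5.59 32.7
```

Call:
drive_tool:
  commands:
    - {"dx": -0.9, "dy": 0.1, "dz": 0, "yaw": 0}
    - {"dx": 0, "dy": 0, "dz": -4, "yaw": 0}
    - {"dx": 0, "dy": 0, "dz": -4, "yaw": 0}
    - {"dx": 0, "dy": 0, "dz": -4, "yaw": 0}
    - {"dx": 0, "dy": 0, "dz": 0, "yaw": 0}

```text
t: 7.77
eef_pos: [560.9, -12.1, 76.8]
tcp_rot: [-3.14, 0.0, 1.409]
ft_force: [-1.1, 0.1, -3.2]
opening: 0.165
```

```bash
python3 - <<'E'
from h import *
env.read_camera('wrist')
st=env.state(); c=env.calibration('wrist'); im=env.read_camera('wrist')
print(st['t'],st['eef_pos'],st['tcp_rot'],st['opening'],st['ft_force'])
cv2.imwrite('pics/j2.png',cv2.resize(im[0:150,255:375,::-1],(480,600),interpolation=2))
E
```

```text
7.8167 [561.05776754 -12.0835985   77.11285991] [-3.14068281e+00  3.44036502e-05  1.40909471e+00] 0.1678281568949665 [-1.19224196  0.24799639 -2.47433163]
```

View pics/j2.png

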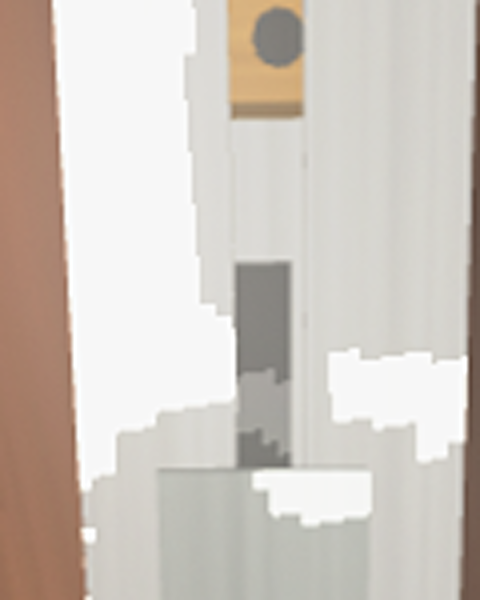

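```bash
python3 - <<'E'
from h import *
c=env.calibration('wrist');st=env.state();print(st['eef_pos'],st['tcp_rot'])
p=lambda L:[(255+x/4-.4,y/4-.4) for x,y in L]
def ang(v): return np.degrees(np.arctan2(v[1],v[0])).round(2)
L=back(c,p([(54,0),(83,560)]),36);R=back(c,p([(476,0),(461,560)]),36)
m=(L+R)/2; print('mid',m.round(1),ang(L[0]-L[1]),ang(R[0]-R[1]),ang(m[0]-m[1]))
sl=back(c,p([(230,115)]),36);sr=back(c,p([(303,115)]),36)
fz=st['eef_pos'][2]-26.6
k=back(c,p([(235,262),(291,262),(293,464),(237,464)]),fz)
u=np.array([np.cos(np.radians(81.4)),np.sin(np.radians(81.4)),0]);v=np.array([-u[1],u[0],0])
for nm,q in (('mid0',m[0]),('nose',(k[0]+k[1])/2),('rearkeel',(k[2]+k[3])/2),('slot',(sl[0]+sr[0])/2)): print(nm,((q-m[1])@v).round(2))
print(ang(k[0]+k[1]-k[2]-k[3]))
E
```

```text
[561.21003823 -12.05943171  77.3512645 ] [-3.14109334e+00  1.44386088e-05  1.40914924e+00]
mid [[583.  121.4  36. ]
 [571.4  42.6  36. ]] 81.51 81.78 81.65
mid0 0.34
nose 0.98
rearkeel 0.97
slot 0.27
81.42
```

The keel edge is already below the lips and there is no contact force. I'll nudge it 0.4 mm and continue down gently.

Call:
drive_tool:
  commands:
    - {"dx": 0.4, "dy": 0, "dz": 0, "yaw": 0}
    - {"dx": 0, "dy": 0, "dz": -3, "yaw": 0}
    - {"dx": 0, "dy": 0, "dz": -3, "yaw": 0}
    - {"dx": 0, "dy": 0, "dz": -2, "yaw": 0}
    - {"dx": 0, "dy": 0, "dz": 0, "yaw": 0}

```text
t: 8.28
eef_pos: [561.5, -12.1, 69.1]
tcp_rot: [-3.141, 0.0, 1.409]
ft_force: [-0.2, 0.3, -1.7]
opening: 0.169
```

Call:
drive_tool:
  commands:
    - {"dx": 0, "dy": 0, "dz": -1.5, "yaw": 0}
    - {"dx": 0, "dy": 0, "dz": -1.5, "yaw": 0}
    - {"dx": 0, "dy": 0, "dz": -1, "yaw": 0}
    - {"dx": 0, "dy": 0, "dz": 0, "yaw": 0}
    - {"dx": 0, "dy": 0, "dz": 0, "yaw": 0}

```text
t: 8.7
eef_pos: [561.7, -12.1, 65.6]
tcp_rot: [3.142, 0.0, 1.409]
ft_force: [-0.5, -0.8, -2.5]
opening: 0.167
```

Call:
drive_tool:
  commands:
    - {"dx": 0, "dy": 0, "dz": -1, "yaw": 0}
    - {"dx": 0, "dy": 0, "dz": -1, "yaw": 0}
    - {"dx": 0, "dy": 0, "dz": -0.5, "yaw": 0}
    - {"dx": 0, "dy": 0, "dz": 0, "yaw": 0}

```text
t: 9.03
eef_pos: [561.7, -12.1, 63.0]
tcp_rot: [-3.142, 0.0, 1.409]
ft_force: [-0.6, -1.0, -1.8]
opening: 0.164
```

Call:
drive_tool:
  commands:
    - {"dx": 0, "dy": 0, "dz": -0.4, "yaw": 0}
    - {"dx": 0, "dy": 0, "dz": 0, "yaw": 0}
    - {"dx": 0, "dy": 0, "dz": 0, "yaw": 0}

```text
t: 9.28
eef_pos: [561.7, -12.1, 62.8]
tcp_rot: [3.142, 0.0, 1.409]
ft_force: [-0.8, 0.4, -3.5]
opening: 0.163
```

```bash
python3 - <<'E'
from h import *
im=env.read_camera('wrist')
st=env.state(); c=env.calibration('wrist'); 
print(st['t'],st['eef_pos'],st['tcp_rot'],st['opening'],st['ft_force'],st['moment'])
cv2.imwrite('pics/k2.png',cv2.resize(im[0:150,255:375,::-1],(480,600),interpolation=2))
s=env.read_camera('side'); cv2.imwrite('pics/k3.png',cv2.resize(s[140:260,240:400,::-1],(800,600),interpolation=2))
E
```

```text
9.3333 [561.70594293 -12.11258879  62.77646742] [3.14148695e+00 2.69266655e-05 1.40916074e+00] 0.16559283230220978 [ 0.193269    1.10624389 -2.23336992] [-0.02471964 -0.12786526  0.04619913]
```

View pics/k2.png

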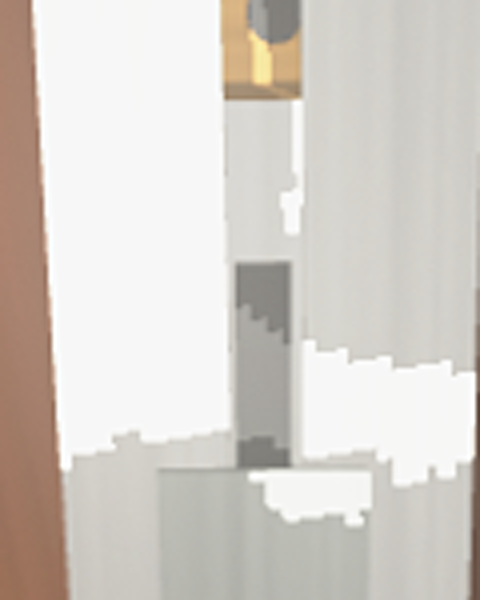

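View pics/k3.png

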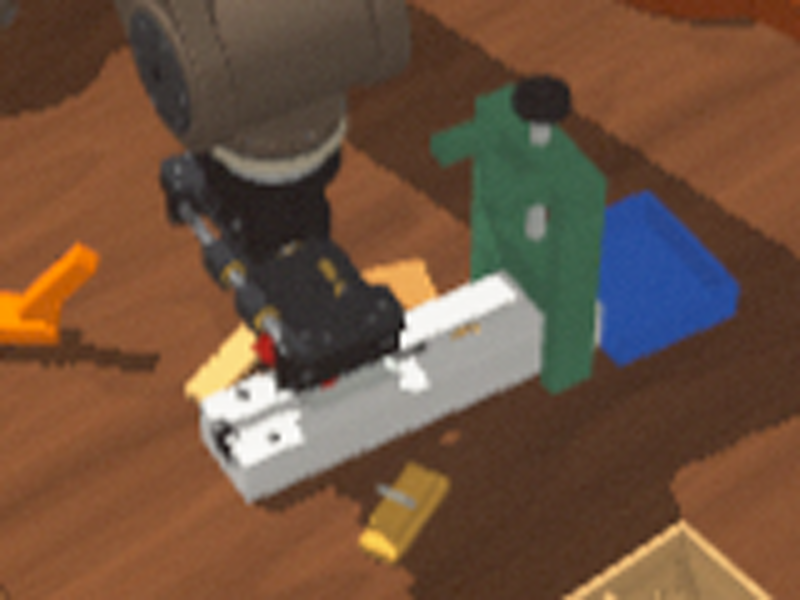

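It is seated: TCP z 62.8, keel centred between the lips, forces ≈ 0. Now pushing along the slot (yaw 81.4°), watching the force.

Call:
drive_tool:
  commands:
    - {"dx": 0.6, "dy": 4, "dz": 0, "yaw": 0}
    - {"dx": 0.6, "dy": 4, "dz": 0, "yaw": 0}
    - {"dx": 0.6, "dy": 4, "dz": 0, "yaw": 0}
    - {"dx": 0.6, "dy": 4, "dz": 0, "yaw": 0}
    - {"dx": 0.6, "dy": 3, "dz": 0, "yaw": 0}

```text
t: 9.8
eef_pos: [564.7, 7.5, 62.8]
tcp_rot: [3.142, 0.0, 1.41]
ft_force: [-0.3, -0.2, -1.4]
opening: 0.169
```

Call:
drive_tool:
  commands:
    - {"dx": 0.3, "dy": 2, "dz": 0, "yaw": 0}
    - {"dx": 0.3, "dy": 2, "dz": 0, "yaw": 0}
    - {"dx": 0.3, "dy": 2, "dz": 0, "yaw": 0}
    - {"dx": 0.3, "dy": 2, "dz": 0, "yaw": 0}

```text
t: 10.13
eef_pos: [565.9, 14.2, 63.0]
tcp_rot: [3.141, 0.001, 1.41]
ft_force: [-1.8, -8.2, 1.0]
opening: 0.167
```

Call:
drive_tool:
  commands:
    - {"dx": 0.3, "dy": 2, "dz": 0, "yaw": 0}
    - {"dx": 0.3, "dy": 2, "dz": 0, "yaw": 0}

```text
t: 10.3
eef_pos: [566.5, 18.0, 63.0]
tcp_rot: [3.141, 0.001, 1.41]
ft_force: [-2.3, -11.0, 2.3]
opening: 0.165
```

```bash
python3 - <<'E'
from h import *
im=env.read_camera('wrist')
st=env.state(); c=env.calibration('wrist'); 
print(st['t'],st['eef_pos'],st['tcp_rot'],st['opening'],st['ft_force'],st['moment'])
cv2.imwrite('pics/l2.png',cv2.resize(im[0:150,255:375,::-1],(480,600),interpolation=2))
E
```

```text
10.35 [566.38993319  18.37400719  62.95454022] [-3.14147739e+00  1.13345315e-03  1.40959677e+00] 0.1660727371953003 [-2.12376389 -4.20576835 -0.04749785] [-0.68207921  0.45074802  0.19476833]
```

View pics/l2.png

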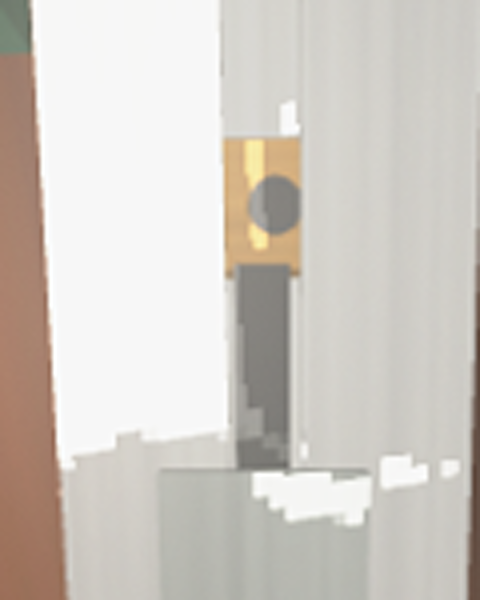

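The nose (row 265) is now on the nut and driving it at about 10 N. The grip hasn't slipped, so I'll continue.

Call:
drive_tool:
  commands:
    - {"dx": 0.4, "dy": 3, "dz": 0, "yaw": 0}
    - {"dx": 0.5, "dy": 3, "dz": 0, "yaw": 0}
    - {"dx": 0.4, "dy": 3, "dz": 0, "yaw": 0}
    - {"dx": 0.5, "dy": 3, "dz": 0, "yaw": 0}
    - {"dx": 0.4, "dy": 3, "dz": 0, "yaw": 0}

```text
t: 10.77
eef_pos: [568.6, 32.9, 63.0]
tcp_rot: [3.142, 0.001, 1.409]
ft_force: [-2.1, -10.0, 1.3]
opening: 0.167
```

Call:
drive_tool:
  commands:
    - {"dx": 0.4, "dy": 3, "dz": 0, "yaw": 0}
    - {"dx": 0.5, "dy": 3, "dz": 0, "yaw": 0}
    - {"dx": 0.4, "dy": 3, "dz": 0, "yaw": 0}
    - {"dx": 0.5, "dy": 3, "dz": 0, "yaw": 0}
    - {"dx": 0.4, "dy": 3, "dz": 0, "yaw": 0}

```text
t: 11.18
eef_pos: [570.8, 47.9, 63.0]
tcp_rot: [3.142, 0.001, 1.409]
ft_force: [-1.9, -7.6, 1.8]
opening: 0.168
```

```bash
python3 - <<'E'
from h import *
im=env.read_camera('wrist')
st=env.state(); c=env.calibration('wrist'); 
print(st['t'],st['eef_pos'],st['tcp_rot'],st['opening'],st['ft_force'],st['moment'])
cv2.imwrite('pics/m.png',im[:,:,::-1])
s=env.read_camera('side'); cv2.imwrite('pics/m3.png',cv2.resize(s[120:240,260:420,::-1],(800,600),interpolation=2))
E
```

```text
11.2333 [570.76563646  48.53146421  62.94138698] [-3.14133491e+00  1.08895009e-03  1.40946850e+00] 0.16441880292467637 [-2.36288619 -2.42317192 -0.74019454] [-0.65752806  0.46157536  0.16520025]
```

View pics/m.png

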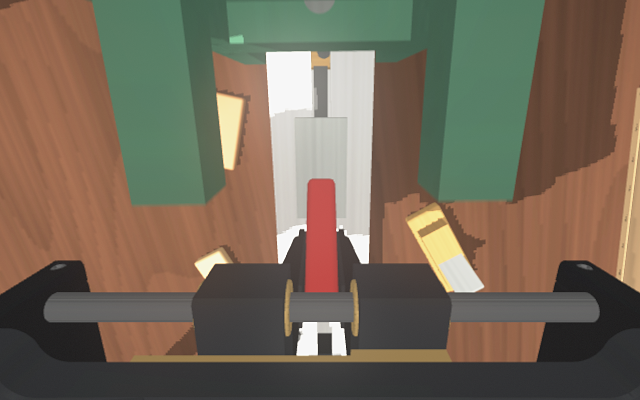

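View pics/m3.png

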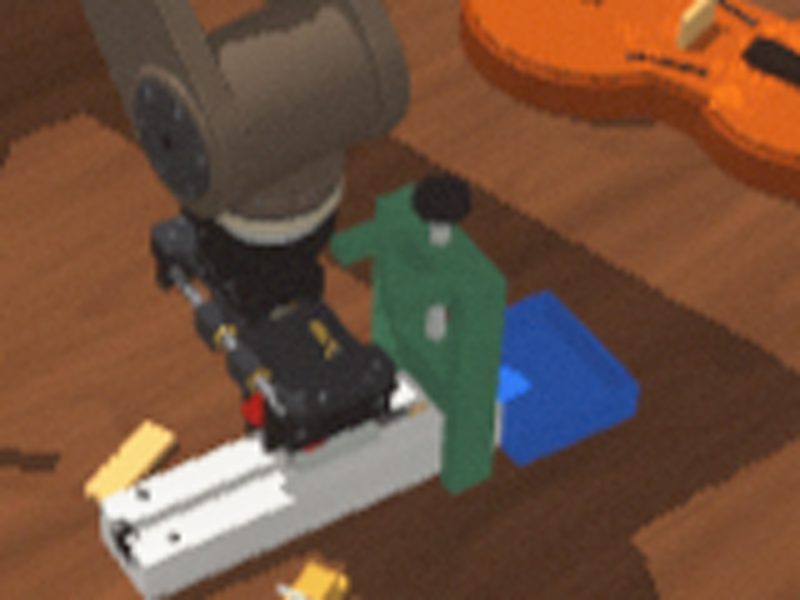

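```bash
python3 - <<'E'
from h import *
c=env.calibration('wrist');st=env.state()
P=back(c,[(131,205),(206,204),(440,200),(514,201)],174); print(P.round(1),st['eef_pos'])
P2=back(c,[(131,205),(206,204),(440,200),(514,201)],160)
u=np.array([np.cos(np.radians(81.4)),np.sin(np.radians(81.4)),0]);v=np.array([-u[1],u[0],0])
o=np.array([576.5,74,0])
for q in list(P)+list(P2)+[st['eef_pos']]: print(((q-o)@u).round(1),((q-o)@v).round(1))
E
```

```text
[[544.9 116.1 174. ]
 [559.1 114.  174. ]
 [603.5 107.7 174. ]
 [617.5 105.2 174. ]] [570.63208389  48.64781354  62.81348396]
36.9 37.6
36.9 23.2
37.3 -21.7
37.0 -35.9
32.2 46.2
32.3 28.4
32.8 -27.0
32.4 -44.5
-25.9 2.0
```

The fork tips are 63 mm ahead of the TCP, so the 37.5 mm body half-width leaves 25 mm. I'll push 20 mm more while still gripped.

Call:
drive_tool:
  commands:
    - {"dx": 0.4, "dy": 3, "dz": 0, "yaw": 0}
    - {"dx": 0.5, "dy": 3, "dz": 0, "yaw": 0}
    - {"dx": 0.4, "dy": 3, "dz": 0, "yaw": 0}
    - {"dx": 0.5, "dy": 3, "dz": 0, "yaw": 0}

```text
t: 11.62
eef_pos: [572.7, 60.0, 63.0]
tcp_rot: [3.141, 0.001, 1.409]
ft_force: [-1.2, -11.6, 1.9]
opening: 0.168
```

Call:
drive_tool:
  commands:
    - {"dx": 0.4, "dy": 3, "dz": 0, "yaw": 0}
    - {"dx": 0.5, "dy": 3, "dz": 0, "yaw": 0}
    - {"dx": 0.3, "dy": 2, "dz": 0, "yaw": 0}
    - {"dx": 0, "dy": 0, "dz": 0, "yaw": 0}

```text
t: 11.95
eef_pos: [573.8, 68.5, 62.8]
tcp_rot: [-3.141, 0.001, 1.409]
ft_force: [-0.4, -4.4, -0.4]
opening: 0.167
```

```bash
python3 - <<'E'
from h import *
im=env.read_camera('wrist')
st=env.state(); c=env.calibration('wrist'); 
print(st['t'],st['eef_pos'],st['tcp_rot'],st['opening'],st['ft_force'],st['moment'])
cv2.imwrite('pics/n.png',im[:,:,::-1])
E
```

```text
12.0 [573.984309    68.52648305  62.86908193] [3.14127595e+00 4.99812769e-04 1.40915295e+00] 0.16599178421028737 [ 0.03582373 -3.00488368 -1.25334228] [-0.59037078 -0.00903896  0.00834089]
```

View pics/n.png

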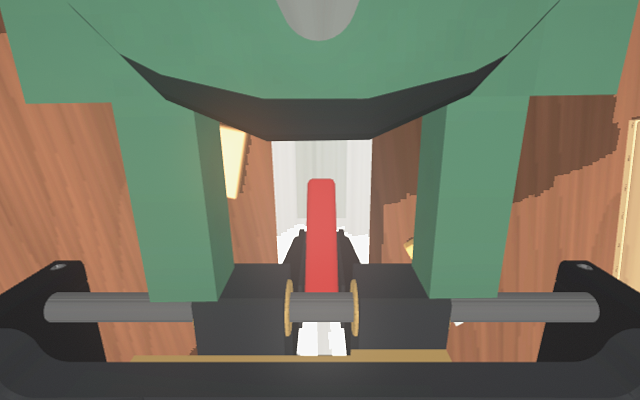

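Next I'll release, back off, and prepare to push with closed fingertips on the sloped top of the handle. At TCP z ≈ 98 the gripper body passes over the forks, whose tops are at 174.

Call:
drive_tool:
  commands:
    - {"dx": 0, "dy": 0, "dz": 0, "yaw": 0}
    - {"dx": 0, "dy": 0, "dz": 0, "yaw": 0}
    - {"dx": 0, "dy": 0, "dz": 0, "yaw": 0}
    - {"dx": 0, "dy": 0, "dz": 0, "yaw": 0}
    - {"dx": 0, "dy": 0, "dz": 0, "yaw": 0}
  grip: 0.4

```text
t: 12.42
eef_pos: [574.0, 69.0, 62.8]
tcp_rot: [3.141, -0.0, 1.409]
ft_force: [0.9, -0.4, 0.4]
opening: 0.392
```

```bash
python3 - <<'E'
from h import *
im=env.read_camera('wrist')
st=env.state(); c=env.calibration('wrist'); 
print(st['t'],st['eef_pos'],st['tcp_rot'],st['opening'],st['ft_force'],st['moment'])
cv2.imwrite('pics/o.png',im[:,:,::-1])
E
```

```text
12.4667 [573.94242818  68.98502397  62.78200444] [ 3.14140678e+00 -6.77019882e-05  1.40920825e+00] 0.3933609339080995 [ 0.04063579  0.10967557 -0.07523315] [-0.05532006 -0.10693502 -0.03032511]
```

View pics/o.png

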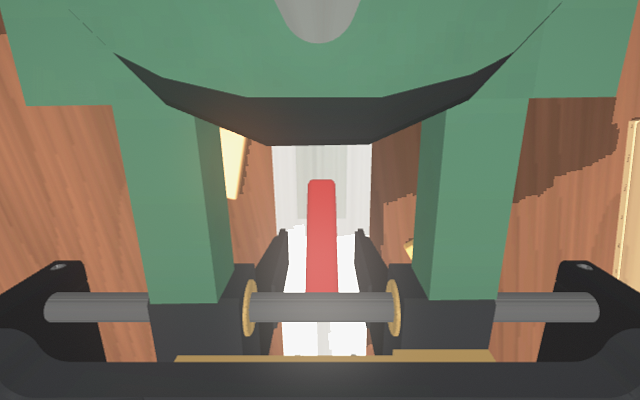

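Call:
drive_tool:
  commands:
    - {"dx": -0.9, "dy": -6, "dz": 0, "yaw": 0}
    - {"dx": 0, "dy": 0, "dz": 20, "yaw": 0}
    - {"dx": 0, "dy": 0, "dz": 30, "yaw": 0}
    - {"dx": -2.6, "dy": -17, "dz": 5, "yaw": 0}
    - {"dx": -2.7, "dy": -18, "dz": 0, "yaw": 0}

```text
t: 12.88
eef_pos: [568.5, 27.7, 119.9]
tcp_rot: [3.138, -0.0, 1.411]
ft_force: [-0.4, 0.3, -0.8]
opening: 0.399
```

Call:
drive_tool:
  commands:
    - {"dx": 0, "dy": 0, "dz": 0, "yaw": 0}
    - {"dx": 0, "dy": 0, "dz": 0, "yaw": 0}
    - {"dx": 0, "dy": 0, "dz": 0, "yaw": 0}
    - {"dx": 0, "dy": 0, "dz": 0, "yaw": 0}
    - {"dx": 0, "dy": 0, "dz": 0, "yaw": 0}
  grip: 0

```text
t: 13.3
eef_pos: [567.7, 28.4, 117.5]
tcp_rot: [-3.141, -0.0, 1.41]
ft_force: [0.3, 0.1, -0.5]
opening: 0.108
```

Call:
drive_tool:
  commands:
    - {"dx": 0, "dy": 0, "dz": 0, "yaw": 0}
    - {"dx": 0, "dy": 0, "dz": 0, "yaw": 0}
    - {"dx": 0, "dy": 0, "dz": 0, "yaw": 0}

```text
t: 13.55
eef_pos: [567.7, 28.1, 117.7]
tcp_rot: [-3.142, 0.0, 1.409]
ft_force: [-0.3, -0.5, 0.6]
opening: 0.003
```

```bash
python3 - <<'E'
from h import *
im=env.read_camera('wrist')
st=env.state(); c=env.calibration('wrist'); 
print(st['t'],st['eef_pos'],st['tcp_rot'],st['opening'],st['ft_force'],st['moment'])
cv2.imwrite('pics/p.png',im[:,:,::-1])
s=env.read_camera('side'); cv2.imwrite('pics/p3.png',cv2.resize(s[120:240,260:420,::-1],(800,600),interpolation=2))
E
```

```text
13.6 [567.72112445  28.06070407 117.69937605] [3.14156231e+00 2.84553612e-07 1.40939944e+00] 0.005804308752720176 [-0.29166344 -0.48467288 -0.96503273] [-0.00766699 -0.12315378  0.00632235]
```

View pics/p.png

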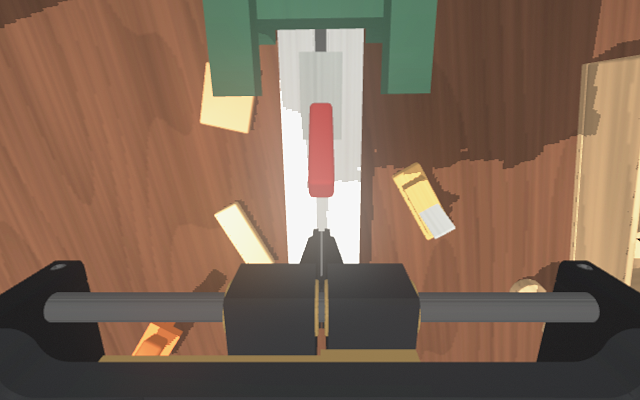

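View pics/p3.png

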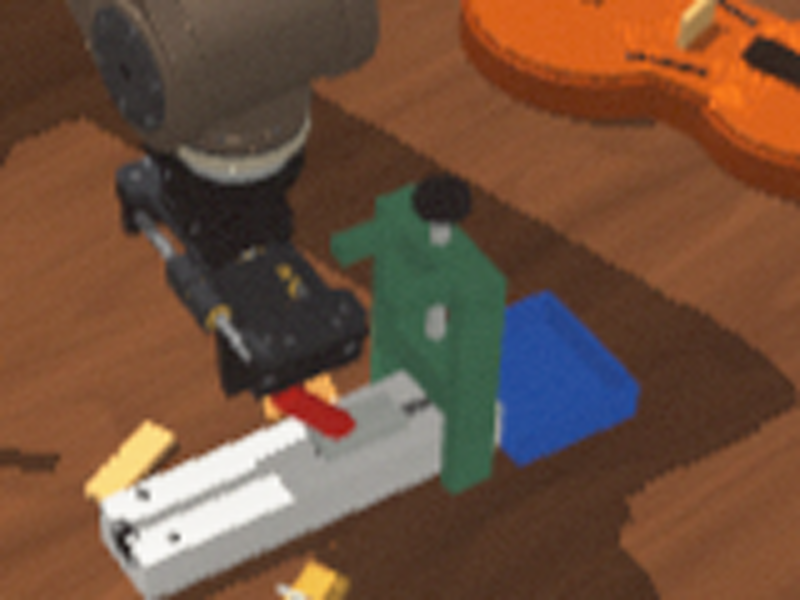

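```bash
python3 - <<'E'
from h import *
c=env.calibration('wrist');st=env.state()
u=np.array([np.cos(np.radians(81.4)),np.sin(np.radians(81.4)),0]);v=np.array([-u[1],u[0],0])
t=st['eef_pos']
def f(n,px,z):
    q=back(c,[px],z)[0]; d=q-t; print(n,(d@u).round(1),(d@v).round(1))
f('tip',(322,231),t[2])
f('rear corner z92',(321,197),91.8)
f('top corner z103',(321,186),103.4)
f('plate front L',(301,52),44);f('plate front R',(343,52),44)
f('plate rear R',(342,139),44)
f('fork L',(212,96),174);f('fork R',(431,93),174)
f('handle base front',(320,103),44+3)
f('bed L',(283,120),36);f('bed R',(361,120),36)
cv2.imwrite('pics/p4.png',cv2.resize(cv2.imread('pics/p.png')[90:250,260:380],(600,800),interpolation=2)[:600])
E
```

```text
tip 9.7 -1.0
rear corner z92 21.7 -0.6
top corner z103 32.0 -0.7
plate front L 111.5 12.3
plate front R 111.2 -16.6
plate rear R 51.8 -16.5
fork L 82.8 35.3
fork R 83.0 -37.8
handle base front 77.7 -0.4
bed L 65.4 27.5
bed R 64.9 -31.1
```

View pics/p4.png

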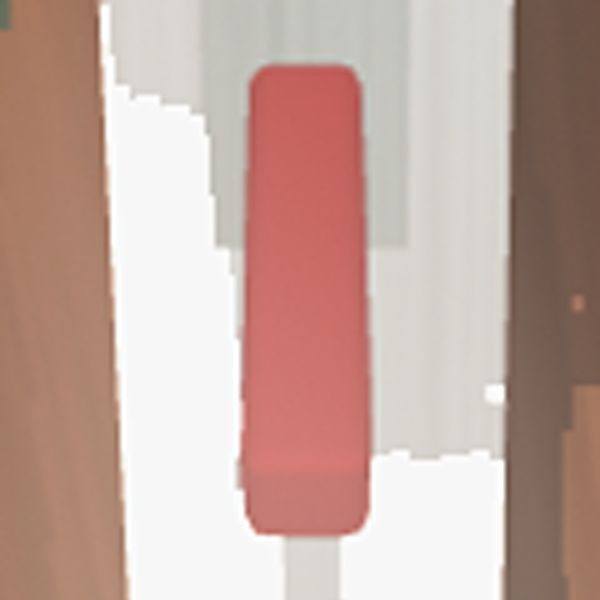

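The geometry agrees: the foot is at bed x ≈ 23.4 (using the forks as reference), with 17 mm free to contact and then 43.6 mm to go. Lowering to z 98.5.

Call:
drive_tool:
  commands:
    - {"dx": 0, "dy": 0, "dz": -8, "yaw": 0}
    - {"dx": 0, "dy": 0, "dz": -7, "yaw": 0}
    - {"dx": 0, "dy": 0, "dz": -4.2, "yaw": 0}
    - {"dx": 1.2, "dy": 8, "dz": 0, "yaw": 0}
    - {"dx": 0.8, "dy": 5, "dz": 0, "yaw": 0}

```text
t: 14.07
eef_pos: [569.6, 41.5, 98.1]
tcp_rot: [-3.141, 0.0, 1.409]
ft_force: [-0.0, 0.7, -0.3]
opening: 0.002
```

Call:
drive_tool:
  commands:
    - {"dx": 0, "dy": 0, "dz": 0, "yaw": 0}
    - {"dx": 0, "dy": 0, "dz": 0, "yaw": 0}
    - {"dx": 0, "dy": 0, "dz": 0, "yaw": 0}

```text
t: 14.32
eef_pos: [569.8, 41.1, 98.8]
tcp_rot: [3.141, -0.0, 1.41]
ft_force: [0.7, -0.4, 0.4]
opening: 0.004
```

Now slow contact.

Call:
drive_tool:
  commands:
    - {"dx": 0.3, "dy": 2, "dz": -0.3, "yaw": 0}
    - {"dx": 0.3, "dy": 2, "dz": 0, "yaw": 0}
    - {"dx": 0.2, "dy": 1, "dz": 0, "yaw": 0}
    - {"dx": 0.2, "dy": 1, "dz": 0, "yaw": 0}

```text
t: 14.65
eef_pos: [570.8, 46.6, 98.4]
tcp_rot: [3.141, 0.001, 1.409]
ft_force: [-0.5, -7.2, 3.0]
opening: 0.009
```

Call:
drive_tool:
  commands:
    - {"dx": 0.2, "dy": 1, "dz": 0, "yaw": 0}
    - {"dx": 0.1, "dy": 1, "dz": 0, "yaw": 0}

```text
t: 14.82
eef_pos: [571.3, 47.7, 98.8]
tcp_rot: [3.141, 0.002, 1.41]
ft_force: [-1.8, -13.3, 7.1]
opening: 0.002
```

Call:
drive_tool:
  commands:
    - {"dx": 0.2, "dy": 1, "dz": 0, "yaw": 0}
    - {"dx": 0.1, "dy": 1, "dz": 0, "yaw": 0}

```text
t: 14.98
eef_pos: [571.8, 49.6, 99.0]
tcp_rot: [3.14, 0.002, 1.409]
ft_force: [-2.4, -13.1, 9.4]
opening: 0.007
```

```bash
python3 - <<'E'
from h import *
im=env.read_camera('wrist')
st=env.state(); c=env.calibration('wrist'); 
print(st['t'],st['eef_pos'],st['tcp_rot'],st['opening'],st['ft_force'],st['moment'])
cv2.imwrite('pics/q.png',im[:,:,::-1])
E
```

```text
15.0333 [571.7776974   49.65919648  99.06539312] [3.13993865e+00 1.72047048e-03 1.40951211e+00] 0.005109074288500773 [ -1.40282446 -11.26941228   7.52856842] [-1.99627665  0.1797304  -0.00713131]
```

View pics/q.png

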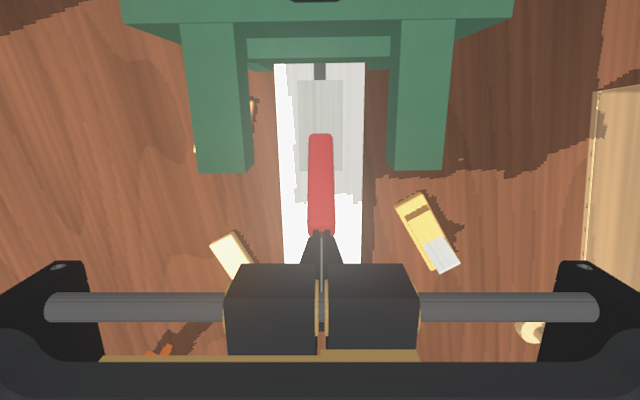

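The tips bear on the handle's sloped end. The scraper moves at H ≈ 13 N and V ≈ 9 N, as expected. Continuing slowly.

Call:
drive_tool:
  commands:
    - {"dx": 0.3, "dy": 2, "dz": 0, "yaw": 0}
    - {"dx": 0.3, "dy": 2, "dz": 0, "yaw": 0}
    - {"dx": 0.3, "dy": 2, "dz": 0, "yaw": 0}
    - {"dx": 0.3, "dy": 2, "dz": 0, "yaw": 0}

```text
t: 15.37
eef_pos: [573.0, 57.2, 99.3]
tcp_rot: [3.14, 0.002, 1.409]
ft_force: [-2.7, -14.4, 10.0]
opening: 0.005
```

Call:
drive_tool:
  commands:
    - {"dx": 0.3, "dy": 2, "dz": 0, "yaw": 0}
    - {"dx": 0.3, "dy": 2, "dz": 0, "yaw": 0}
    - {"dx": 0.3, "dy": 2, "dz": 0, "yaw": 0}
    - {"dx": 0.3, "dy": 2, "dz": 0, "yaw": 0}

```text
t: 15.7
eef_pos: [574.2, 65.3, 99.2]
tcp_rot: [3.14, 0.002, 1.409]
ft_force: [-2.3, -13.5, 9.1]
opening: 0.001
```

```bash
python3 - <<'E'
from h import *
im=env.read_camera('wrist')
st=env.state(); c=env.calibration('wrist'); 
print(st['t'],st['eef_pos'],st['tcp_rot'],st['opening'],st['ft_force'],st['moment'])
cv2.imwrite('pics/r.png',im[:,:,::-1])
s=env.read_camera('side'); cv2.imwrite('pics/r3.png',cv2.resize(s[120:240,260:420,::-1],(800,600),interpolation=2))
E
```

```text
15.75 [574.21100054  65.62335337  99.17274335] [3.13986522e+00 1.81257328e-03 1.40940072e+00] 0.0053010260293768294 [ -2.22212042 -10.96388357   6.59757818] [-2.05648579  0.2442636  -0.01977286]
```

View pics/r.png

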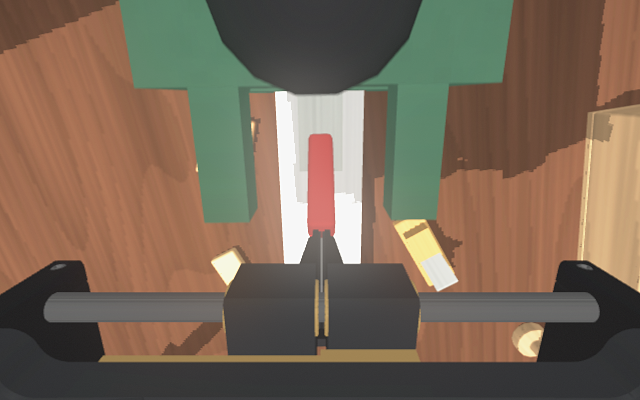

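View pics/r3.png

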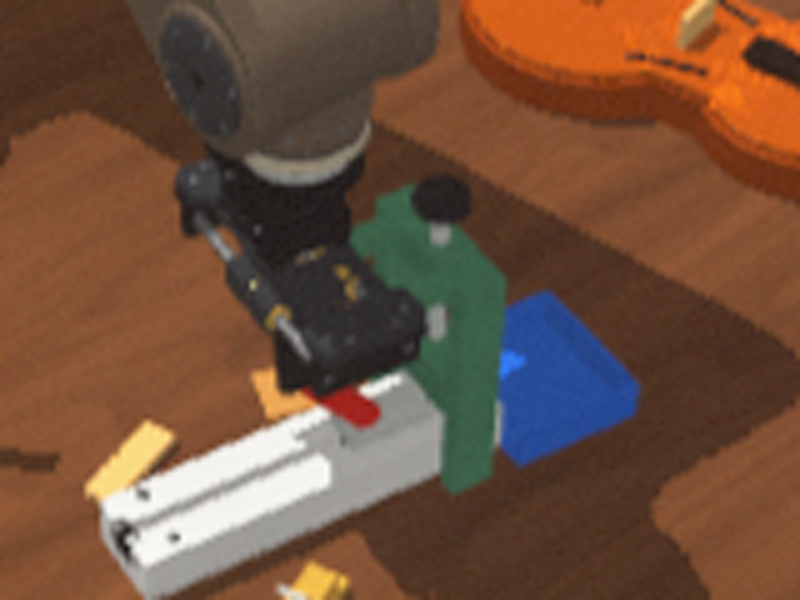

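Call:
drive_tool:
  commands:
    - {"dx": 0.3, "dy": 2, "dz": 0, "yaw": 0}
    - {"dx": 0.3, "dy": 2, "dz": 0, "yaw": 0}
    - {"dx": 0.3, "dy": 2, "dz": 0, "yaw": 0}

```text
t: 16.05
eef_pos: [574.9, 71.9, 98.8]
tcp_rot: [3.141, 0.001, 1.409]
ft_force: [-0.0, -2.4, 0.3]
opening: 0.003
```

Call:
drive_tool:
  commands:
    - {"dx": 0.3, "dy": 2, "dz": 0, "yaw": 0}
    - {"dx": 0.3, "dy": 2, "dz": 0, "yaw": 0}

```text
t: 16.22
eef_pos: [575.2, 76.9, 98.3]
tcp_rot: [3.142, 0.0, 1.409]
ft_force: [-1.3, -2.0, 0.0]
opening: 0.005
```

Call:
drive_tool:
  commands:
    - {"dx": 0.3, "dy": 2, "dz": 0, "yaw": 0}
    - {"dx": 0.3, "dy": 2, "dz": 0, "yaw": 0}

```text
t: 16.38
eef_pos: [575.8, 81.1, 98.2]
tcp_rot: [-3.142, 0.0, 1.409]
ft_force: [-0.7, -2.9, 1.4]
opening: 0.003
```

```bash
python3 - <<'E'
from h import *
im=env.read_camera('wrist')
st=env.state(); c=env.calibration('wrist'); 
print(st['t'],st['eef_pos'],st['tcp_rot'],st['opening'],st['ft_force'],st['moment'])
cv2.imwrite('pics/s.png',im[:,:,::-1])
E
```

```text
16.4333 [575.85615928  81.4258438   98.22363946] [ 3.14153520e+00 -5.60901453e-05  1.40937653e+00] 0.005839857762958094 [-0.24633871 -1.8876772   0.9232571 ] [-0.32835215 -0.0317418  -0.00269198]
```

View pics/s.png

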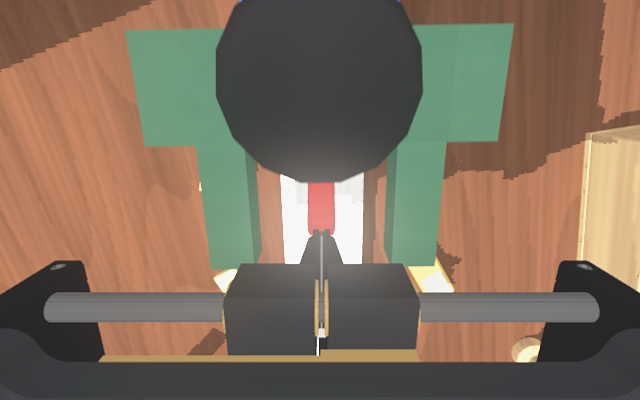

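The force dropped to about 2 N, so the nut's ball has left the slot. Finishing the last 6 mm.

Call:
drive_tool:
  commands:
    - {"dx": 0.3, "dy": 2, "dz": 0, "yaw": 0}
    - {"dx": 0.3, "dy": 2, "dz": 0, "yaw": 0}
    - {"dx": 0.3, "dy": 2, "dz": 0, "yaw": 0}
    - {"dx": 0, "dy": 0, "dz": 0, "yaw": 0}

```text
t: 16.77
eef_pos: [576.8, 87.3, 98.3]
tcp_rot: [3.141, -0.0, 1.409]
ft_force: [0.5, -1.2, 2.0]
opening: 0.005
```

```bash
python3 - <<'E'
from h import *
im=env.read_camera('wrist')
st=env.state(); c=env.calibration('wrist'); 
print(st['t'],st['eef_pos'],st['tcp_rot'],st['opening'],st['ft_force'],st['moment'])
cv2.imwrite('pics/t.png',im[:,:,::-1])
s=env.read_camera('side'); cv2.imwrite('pics/t3.png',cv2.resize(s[120:240,260:420,::-1],(800,600),interpolation=2))
s=env.read_camera('top'); cv2.imwrite('pics/t4.png',cv2.resize(s[140:235,250:400,::-1],(800,507),interpolation=2))
for q in ('side','top'):print(q,[(r['pixel'],round(r['conf'],2)) for r in env.place_of('nut_center',q)])
E
```

```text
16.8167 [576.74621145  87.23216709  98.22686944] [ 3.14148071e+00 -2.40520795e-04  1.40927403e+00] 0.0039762814349675 [-0.21290361 -0.78791218  0.61532622] [-0.12923518 -0.07943259  0.01022935]
side [([337.4, 198.9], 0.65)]
top [([282.6, 181.5], 0.42)]
```

View pics/t3.png

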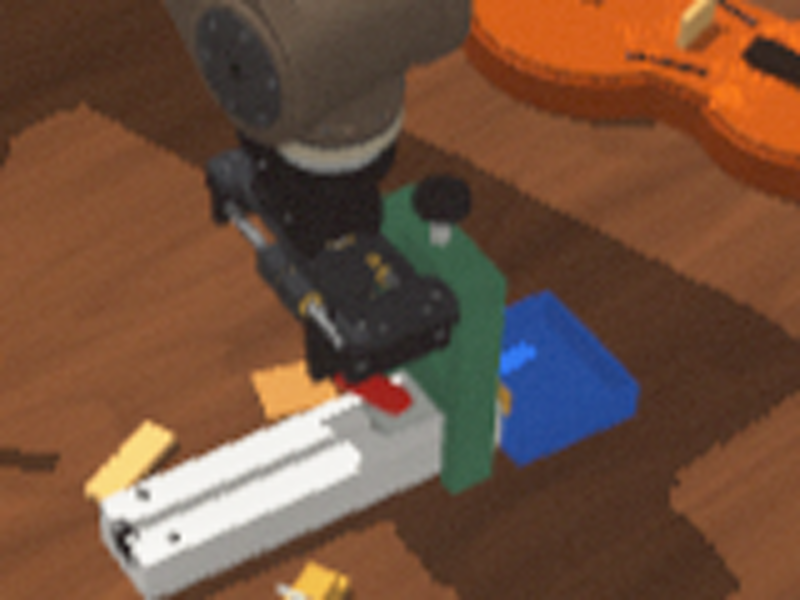

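View pics/t4.png

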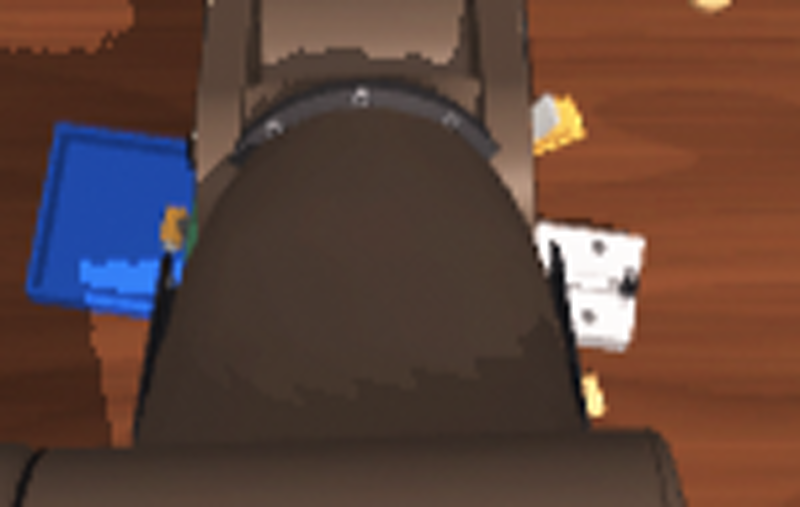

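```bash
python3 - <<'E'
from h import *
t=env.calibration('top');s=env.calibration('side')
u=np.array([np.cos(np.radians(81.4)),np.sin(np.radians(81.4)),0]);v=np.array([-u[1],u[0],0]);o=np.array([576.9,75.7,0])
for z in (10,16,20,26):
    a=back(t,[(282.4,182.5)],z)[0];b=back(s,[(360.9,200)],z)[0]
    print(z,(a-o)@u,(a-o)@v,'|',(b-o)@u,(b-o)@v)
for n,im in (('side',env.read_camera('side')),('top',env.read_camera('top'))):
    cr=im[180:220,340:390] if n=='side' else im[160:205,250:300]
    cv2.imwrite(f'pics/u_{n}.png',cv2.resize(cr[:,:,::-1],None,fx=12,fy=12,interpolation=2))
E
```

```text
10 139.95747749917646 -0.021619877833972227 | 143.59021123596628 -4.676268189104835
16 138.95721652802789 1.3368752449176284 | 140.1028949258088 -9.292666495100285
20 138.29037588059546 2.2425386600853203 | 137.77801738570378 -12.37026536576408
26 137.29011490944688 3.6010337828369177 | 134.2907010755463 -16.986663671759533
```

View pics/u_side.png

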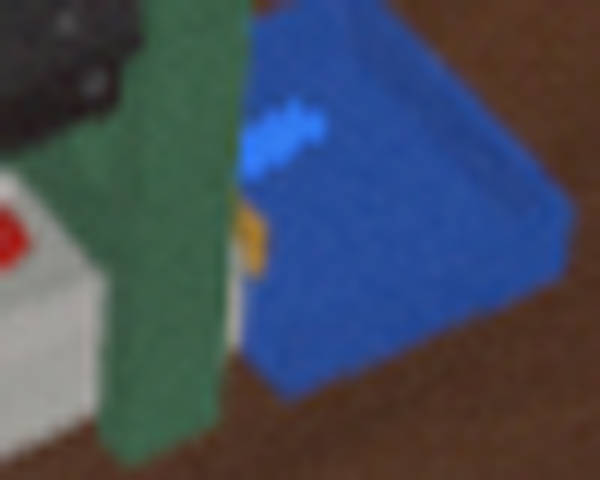

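View pics/u_top.png

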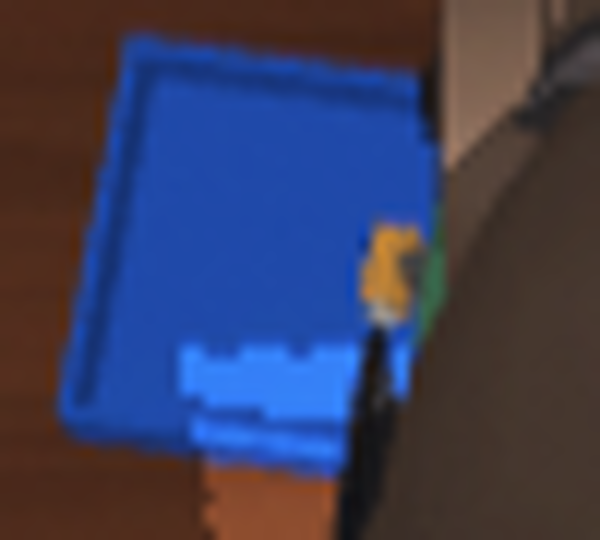

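The nut shows past the open end, in the tray, but partly hidden. I'll withdraw the arm for a clear view.

Call:
drive_tool:
  commands:
    - {"dx": -0.6, "dy": -4, "dz": 0, "yaw": 0}
    - {"dx": -1.2, "dy": -8, "dz": 3, "yaw": 0}
    - {"dx": -3, "dy": -20, "dz": 15, "yaw": 0}
    - {"dx": -4, "dy": -28, "dz": 25, "yaw": 0}
    - {"dx": -5, "dy": -30, "dz": 25, "yaw": 0}

```text
t: 17.53
eef_pos: [562.2, -4.1, 166.6]
tcp_rot: [-3.14, 0.0, 1.41]
ft_force: [-0.0, -0.1, -0.2]
opening: 0.004
```

Call:
drive_tool:
  commands:
    - {"dx": -5, "dy": -35, "dz": 10, "yaw": 0}
    - {"dx": -5, "dy": -35, "dz": 10, "yaw": 0}
    - {"dx": -5, "dy": -35, "dz": 10, "yaw": 0}
    - {"dx": -5, "dy": -35, "dz": 0, "yaw": 0}
    - {"dx": -5, "dy": -35, "dz": 0, "yaw": 0}

```text
t: 17.95
eef_pos: [537.2, -180.4, 197.2]
tcp_rot: [3.14, 0.0, 1.409]
ft_force: [-0.0, 0.8, 0.7]
opening: 0.004
```

```bash
python3 - <<'E'
from h import *
st=env.state(); print(st['t'],st['eef_pos'],st['ft_force'])
s=env.read_camera('side'); cv2.imwrite('pics/v3.png',cv2.resize(s[140:230,280:400,::-1],(800,600),interpolation=2))
s=env.read_camera('top'); cv2.imwrite('pics/v4.png',cv2.resize(s[150:220,250:350,::-1],(800,560),interpolation=2))
for q in ('side','top'):
  for n in ('nut_center','scraper_foot','scraper_grip'): print(q,n,[(r['pixel'],round(r['conf'],2)) for r in env.place_of(n,q)])
E
```

```text
17.95 [ 537.18306891 -180.41695945  197.24680329] [-0.03508961  0.84672116  0.65135232]
side nut_center []
side scraper_foot [([205.0, 220.0], 0.62), ([248.2, 203.1], 0.56), ([195.6, 303.9], 0.55), ([337.9, 206.6], 0.51)]
side scraper_grip [([208.0, 208.9], 0.74), ([258.7, 196.8], 0.66), ([332.6, 197.0], 0.65), ([192.7, 301.0], 0.57)]
top nut_center [([280.2, 181.2], 0.4)]
top scraper_foot [([301.1, 183.2], 0.57), ([379.3, 253.3], 0.44)]
top scraper_grip [([424.1, 161.4], 0.71), ([317.2, 181.9], 0.49), ([351.0, 168.0], 0.49), ([376.6, 243.3], 0.42)]
```

View pics/v3.png

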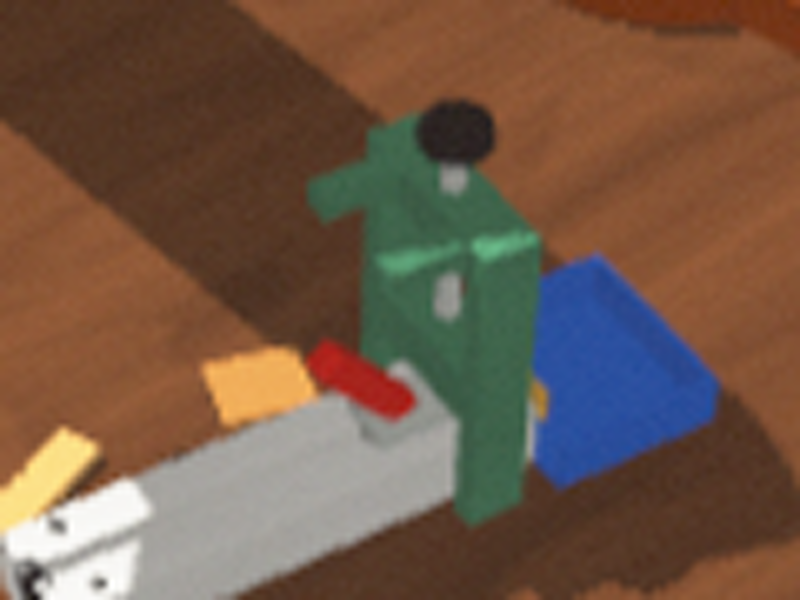

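View pics/v4.png

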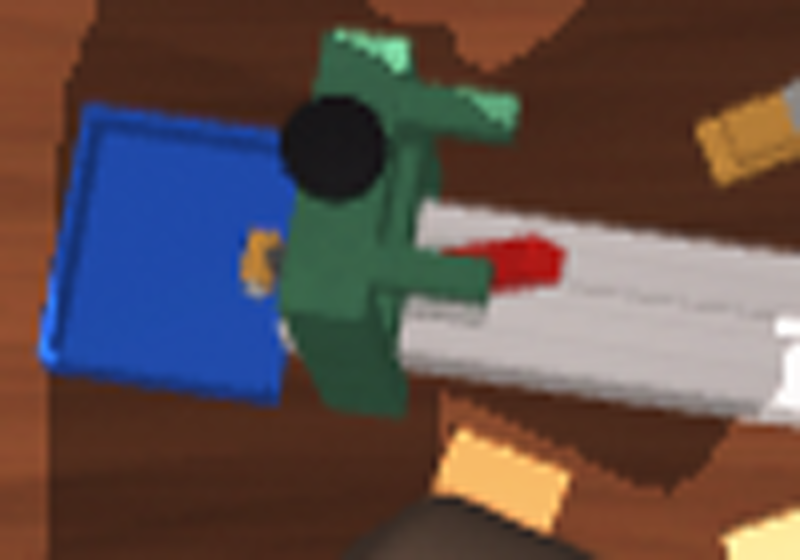

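I can't tell the nut's height from these. I'll fly the wrist camera over, beyond the tray, and look back at it.

Call:
drive_tool:
  commands:
    - {"dx": 0, "dy": 5, "dz": 35, "yaw": 0}
    - {"dx": 2, "dy": 20, "dz": 35, "yaw": 0}
    - {"dx": 5, "dy": 33, "dz": 20, "yaw": 0}
    - {"dx": 6, "dy": 40, "dz": 0, "yaw": 0}
    - {"dx": 6, "dy": 40, "dz": 0, "yaw": 0}

```text
t: 18.77
eef_pos: [557.2, -38.0, 287.8]
tcp_rot: [3.139, 0.0, 1.409]
ft_force: [0.7, 0.2, -0.2]
opening: 0.005
```

Call:
drive_tool:
  commands:
    - {"dx": 6, "dy": 40, "dz": 0, "yaw": 0}
    - {"dx": 6, "dy": 40, "dz": 0, "yaw": 0}
    - {"dx": 6, "dy": 40, "dz": 0, "yaw": 0}
    - {"dx": 6, "dy": 40, "dz": 0, "yaw": 0}
    - {"dx": 6, "dy": 40, "dz": 0, "yaw": 0}

```text
t: 19.18
eef_pos: [586.4, 163.1, 286.4]
tcp_rot: [3.141, -0.0, 1.411]
ft_force: [1.2, -0.2, 0.6]
opening: 0.004
```

Call:
drive_tool:
  commands:
    - {"dx": 6, "dy": 40, "dz": 0, "yaw": 0}
    - {"dx": 6, "dy": 40, "dz": 0, "yaw": 0}
    - {"dx": 3, "dy": 20, "dz": 0, "yaw": 0}
    - {"dx": 0, "dy": 0, "dz": 0, "yaw": 0}
    - {"dx": 0, "dy": 0, "dz": 0, "yaw": 0}

```text
t: 19.6
eef_pos: [601.1, 261.7, 285.7]
tcp_rot: [-3.141, 0.0, 1.413]
ft_force: [0.0, -0.3, -0.0]
opening: 0.004
```

```bash
python3 - <<'E'
from h import *
env.read_camera('wrist')
st=env.state(); print(st['t'],st['eef_pos'],st['ft_force'])
im=env.read_camera('wrist'); cv2.imwrite('pics/w.png',im[:,:,::-1])
for n in ('nut_center','keel_nose'): print(n,[(r['pixel'],round(r['conf'],2)) for r in env.place_of(n,'wrist')])
E
```

```text
19.65 [601.30994388 260.50151842 285.97220355] [ 0.24866843 -0.78224486  0.02333004]
nut_center [([324.2, 192.2], 0.65)]
keel_nose [([325.9, 196.6], 0.67)]
```

View pics/w.png

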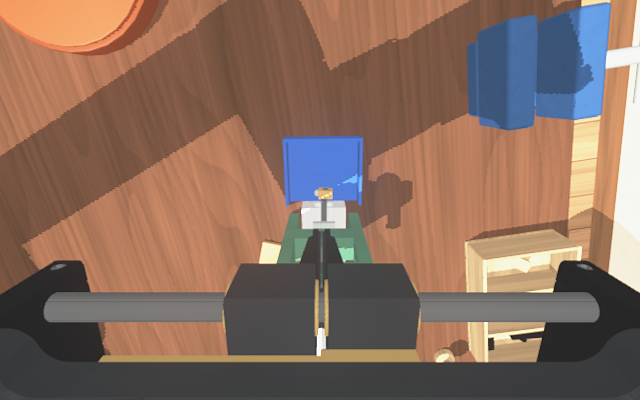

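```bash
python3 - <<'E'
from h import *
im=cv2.imread('pics/w.png'); cv2.imwrite('pics/w2.png',cv2.resize(im[175:235,280:370],(800,533),interpolation=2))
c=env.calibration('wrist')
u=np.array([np.cos(np.radians(81.4)),np.sin(np.radians(81.4)),0]);v=np.array([-u[1],u[0],0]);o=np.array([576.9,75.7,0])
B=lambda x,y,z:o+x*u+y*v+np.array([0,0,z])
for n,P in (('bed end bottom edge',B(125,0,0)),('slot floor end',B(125,0,14)),('bed top end',B(125,0,36)),('nose top 134',B(134,0,36)),('nose bot',B(134,0,17)),('flat nut front top @x154',B(154,0,16)),('front bot',B(154,0,4)),('rear top 136',B(136,0,16))):
    print(n,((proj(c,P)[0]-[280,175])*8.889).round(0))
E
```

```text
bed end bottom edge [381. 203.]
slot floor end [382. 229.]
bed top end [383. 273.]
nose top 134 [382. 217.]
nose bot [382. 181.]
flat nut front top @x154 [380.  56.]
front bot [380.  38.]
rear top 136 [381. 167.]
```

View pics/w2.png

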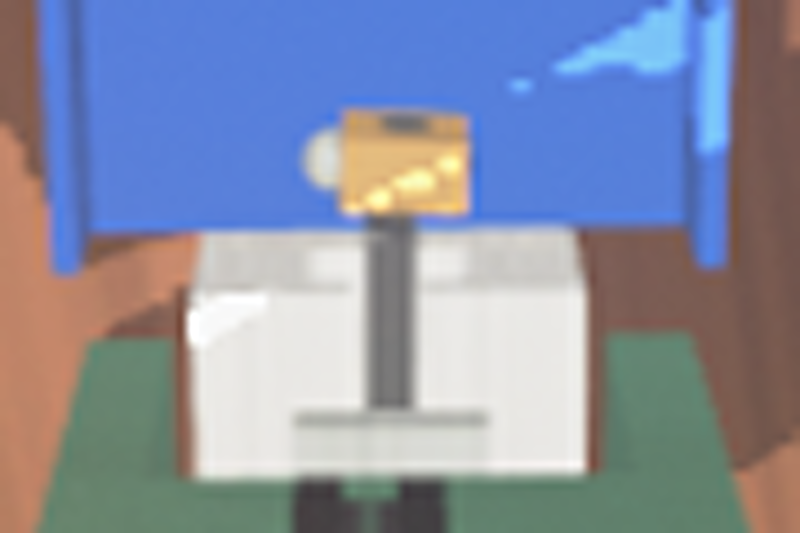

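The nut lies in the tray in front of the nose. It stands on its end face, so its centre is ≈ 13 mm high, under the 18.5 limit. I'll fly back and check that the scraper is seated from behind.

Call:
drive_tool:
  commands:
    - {"dx": -6, "dy": -40, "dz": 0, "yaw": 0}
    - {"dx": -6, "dy": -40, "dz": 0, "yaw": 0}
    - {"dx": -6, "dy": -40, "dz": 0, "yaw": 0}
    - {"dx": -6, "dy": -40, "dz": 0, "yaw": 0}
    - {"dx": -6, "dy": -40, "dz": 0, "yaw": 0}

```text
t: 20.22
eef_pos: [571.0, 57.3, 286.7]
tcp_rot: [3.141, -0.0, 1.408]
ft_force: [0.9, 0.7, 0.2]
opening: 0.007
```

Call:
drive_tool:
  commands:
    - {"dx": -5, "dy": -35, "dz": 0, "yaw": 0}
    - {"dx": -4, "dy": -25, "dz": -35, "yaw": 0}
    - {"dx": -2, "dy": -10, "dz": -40, "yaw": 0}
    - {"dx": 0, "dy": 0, "dz": -40, "yaw": 0}
    - {"dx": 0, "dy": 0, "dz": 0, "yaw": 0}

```text
t: 20.63
eef_pos: [557.7, -10.7, 167.0]
tcp_rot: [-3.132, 0.0, 1.406]
ft_force: [-0.8, 0.1, -1.1]
opening: 0.006
```

```bash
python3 - <<'E'
from h import *
env.read_camera('wrist');env.read_camera('wrist')
st=env.state(); print(st['t'],st['eef_pos'],st['ft_force'])
im=env.read_camera('wrist'); cv2.imwrite('pics/x.png',im[:,:,::-1])
cv2.imwrite('pics/x2.png',cv2.resize(im[0:200,200:440,::-1],(720,600),interpolation=2))
E
```

```text
20.7333 [560.94741484  -9.80043727 173.00436074] [1.18359296 0.13579525 0.21488449]
```

View pics/x2.png

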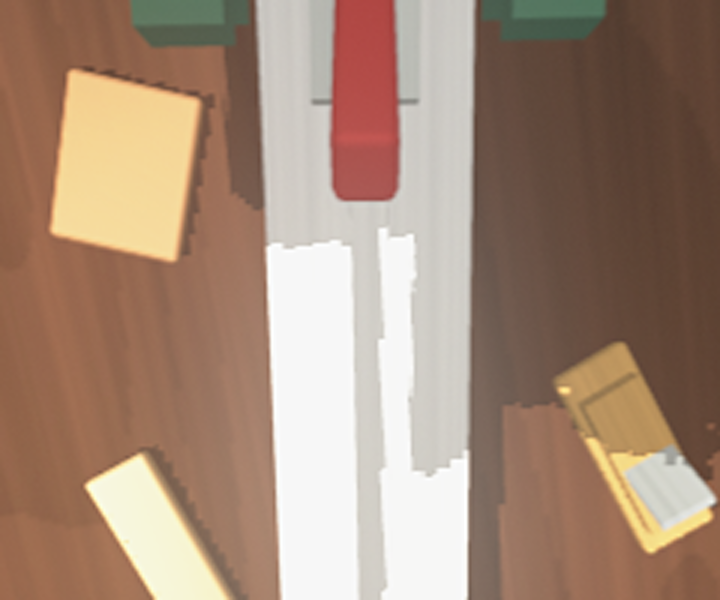

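```bash
python3 - <<'E'
from h import *
c=env.calibration('wrist')
u=np.array([np.cos(np.radians(81.4)),np.sin(np.radians(81.4)),0]);v=np.array([-u[1],u[0],0]);o=np.array([576.9,75.7,0])
def f(n,px,z):
    q=back(c,[(200+px[0]/3,px[1]/3)],z)[0]-o; print(n,(q@u).round(1),(q@v).round(1)); return q
f('fork (35)',(195,45),174 if 0 else 160);f('fork top',(185,27),174)
f('plate rear (foot-20)',(315,102),44);f('plate rear R',(418,102),44)
f('rear corner (foot-52)',(365,200),91.8);f('top corner (foot-38)',(365,137),103.4)
f('bed L',(268,240),36);f('bed R',(471,240),36);f('bed L',(262,100),36);f('bed R',(474,100),36)
r=env.trace('scraper','wrist');print([(x['pixel'],round(x['conf'],2)) for x in r][:2])
print(env.state()['t'])
E
```

```text
fork (35) 35.4 28.9
fork top 34.9 28.2
plate rear (foot-20) 45.6 13.5
plate rear R 45.3 -15.2
rear corner (foot-52) 16.1 0.1
top corner (foot-38) 28.5 0.0
bed L 9.8 28.7
bed R 9.2 -31.6
bed L 47.5 29.0
bed R 47.0 -31.6
[([321.4, 28.4], 0.71), ([177.4, 277.7], 0.62)]
20.8333
```

Seated and upright: foot at bed x ≈ 66, 0.5 mm from the centre line, with the handle corners where an untilted scraper has them. Handing in.

```bash
python3 - <<'E'
from cell import env
print(env.job_done(), env.state()['t'], env.state()['ft_force'])
E
```

```text
the job is handed in; nothing more can be done
the job is handed in; nothing more can be done
```

The nut is in the blue tray, and the scraper stands released in the slot. I handed the job in just after t ≈ 21 s; no verdict was reported.

**What I did**
- I took the larger red-handled scraper from its rest, set its keel in the slot behind the nut, and pushed at about 10 N with a vertical grip until the gripper neared the fork arms.
- The moves only shift and yaw the tool, so it could not be tilted back 40 degrees. I released the scraper and pushed the last ~43 mm with closed fingertips on the handle's sloped end, with the gripper body 2–3 mm above the forks.
- That push peaked at about 14 N forward and 10 N down. The force dropped away when the nut left the slot.

**Last checks**
- **Nut:** seen in the tray standing on its end face, centre estimated at about 13 mm (limit 18.5 mm). I did not separately check that it was still, only that later pictures looked settled.
- **Scraper:** foot at bed x ≈ 66 mm, about 0.5 mm off the slot's centre line, in line. The plate gave 65.4 mm and the handle corners 66.5 and 68 mm. The same small disagreement appeared before the push, so I read it as picture error and not tilt.
- **Arm:** clear of everything, wrist force about zero.
- **Bystanders:** I saw none move in the pictures. I did not measure each one.

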